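# Clear and level the resin pouring board

### The arm

A 6-joint arm with a two-finger parallel gripper is mounted at the origin on the work surface. World frame = base frame: x ahead of the robot, y to its left, z up, the work surface at z = 0. Lengths are in mm, angles in rad, forces in N, time in s.
With the tool pointing down it reaches from about 425 to 950 mm from the base axis. Payload 14.7 kg.
Tool frame: the origin (TCP) lies midway between the tips of the shut fingers; the grasp point (between the pads) lies bot.grasp_offset behind it (bot.grasp_offset is the distance from the TCP to the grasp point, in mm); x points along the fingers, z is the direction in which the jaws open and shut, and the axes are right-handed (so a half turn about x gives the same grasp; the last joint's range is limited). The gripper opens to 85 mm and grips with 20 to 120 N. Pads are 22 mm wide; open, the fingers measure 114 mm over their backs; the gripper's body (76 mm by 85 mm) begins 54 mm behind the grasp point. The pads swing forward as they close: fully open they stand 13 mm farther back than shut.
Start: joints at [1.093, 0.48, 1.596, -0, 1.065, -0.047], TCP at [271.415, 590.615, 208.097] pointing down, gripper open.
Joint ranges: [-2.75, 2.75], [-0.82, 2.05], [0.23, 2.67], [-1.56, 4.7], [0.09, 2.69], [-2.92, 2.92]. Speed limits (rad/s): [1.89, 1.89, 2.39, 3.01, 3.01, 3.01].

### API

Orientations are given as a 3x3 rotation matrix whose columns are the frame's x, y, z axes.
In Python, from rig import bot gives the robot as it stands.
- The arm moves only by the tool apply_moves, never from a script. Its argument "series" is a list that holds one entry, the list of rows, each a list of 7 numbers: the shift along the tool's x, y, z in cm, then the turn, a rotation vector about the tool's x, y, z in degrees, then the opening, from -1 (shut) to 1 (fully open). In form: [[[tx, ty, tz, wx, wy, wz, gripper], ...]]. A call has 1 to 20 rows; each row is the pose to reach, as a shift and turn from the pose commanded when the call began, along the tool's axes at that moment; what a row does not reach only later rows make up. A row lasts 1/10 s, in which the tool goes at most 50 mm and 8.59 degrees, less where a joint would pass 70% of its speed; a pose out of reach is approached as far as the arm can. A call with a gripper value outside its range is refused whole. The fingers move at their own pace and stop on an object; "force" is the grip in N (left out, the last holds). Time passes only in rows, so rows that repeat a pose let the fingers close. It gives the time, the measured TCP pose, the force and the opening at its end, in the units of the state.
- bot.get_obs(): the state, without advancing time (a new reading comes with each control period).
- bot.camera(name): name is "scene" or "top"; returns the picture (400x640x3 uint8, red, green, blue); there is no depth.
- bot.camera_params(name): a dict with "vfov" (degrees; the focal length in pixels is half the picture's height over the tangent of half this angle, whatever the lens; pixels are square), "cx", "cy" (the principal point, pixels), "dist" ([k1, k2, p1, p2, k3] as OpenCV has them; the pictures are not rectified), "xyz" and "attitude" of the camera in the world. Camera axes: x right, y up, looking along -z (the intrinsics and any distortion apply to the point x, -y, -z); pixel columns grow to the right and rows downward; lengths in mm; the calibration is good to about 2 mm. A picture is of the moment at which its call begins. camera_params takes no time and is no camera call.
- bot.close_job(): hands the job in, once; it reports no verdict.
The state is a dict: "clock": time; "joints": joint angles; "joint_vel": joint speeds; "joint_torque": joint torques, N m; "ee_pos": TCP position; "orientation": TCP orientation; "wrist_force": force on the tool from outside, world axes, zero at the start; "moment": the same for the moment, N m; "gripper_width": finger opening in mm.
Only numpy, scipy, OpenCV 4.12 (cv2) and the standard library are available. Lean on these libraries where they do the work, as an engineer would, in place of code of your own. Each camera call takes 0.05 s, during which the arm holds its last target.

### The job

Get the resin board ready for the next pour. First clear the cured panels off the board and stand every one on edge in the wire drying rack, one to a slot; then, with the board empty, turn its two foot knobs until both spirit-level bubbles sit between their lines; last, lay the two bare wooden panels flat in the two blue outlines on the board, one in each, lengthwise like the outlines. Leave the green pot, the glue stick and the wood block where they are.

Things in the scene. Friction and masses are not known exactly. Their poses are not given: they have to be found in the camera images.
- deck_mid (a point): Middle of the top of the levelling board's grey deck, 50 mm above the table. Axes are the deck's: x away from the knobs, y left, z out of the deck (level: z vertical). The deck, 280 mm along x, 340 mm along y and 12 mm thick, tilts about a ball joint under this point; up to 27 mrad at the start.
- outline_left (a point): Centre of the left blue outline (140 mm along the deck's x by 62 mm along its y) drawn on the deck's top, 60 mm left of deck_mid; axes as the deck's.
- outline_right (a point): Centre of the right blue outline, same size, 60 mm right of deck_mid; axes as the deck's.
- knob_left_top (a point): Top centre of the left screw's knob, 90 mm above the table, 120 mm nearer and 120 mm left of deck_mid (deck axes): black, fluted, round, 40 mm across, 26 mm tall, orange stripe. It turns in place at constant height, stays where left (0.06 N m), over a turn either way. Clockwise from above lifts that corner of the deck, 8 mm a turn. The deck is 14 mm below the knob when level.
- knob_right_top (a point): Top centre of the right screw's knob, at (-0.12, -0.12) m from deck_mid in deck axes; same knob, height, direction and lead. Each knob tilts the deck about the diagonal through deck_mid and the other knob, so lifting a corner by 1 mm tilts the deck 5.9 mrad about that diagonal (7.5 mrad a radian of knob), the far opposite corner going down.
- bubble_left (a joint): Pale bubble, 28 mm long, in the green vial (50 mm, in a black holder 62 x 24 x 12 mm) at the deck's back right corner, (0.105, -0.105) m from deck_mid, lying along the diagonal through the left knob: it shows the left knob's tilt only. Value: m from the vial's middle, positive towards the left knob. It goes to the higher end, 0.5 mm per mrad.
- bubble_right (a joint): The same bubble and vial at the deck's back left corner, (0.105, 0.105) m from deck_mid, along the diagonal through the right knob: it shows the right knob's tilt only; positive towards the right knob; 0.5 mm per mrad. On each vial two black lines (inner edges 32.8 mm apart, so +-2.4 mm) bound the level place.
- rack: Wire drying rack, fixed: a wooden foot 230 x 84 x 18 mm with six upright steel wire loops (5 mm wire, 41 mm wide along y, tops at z 94.5 mm) 40 mm apart along its x; the five slots between them, 35 mm clear, have middles at x = -0.08, -0.04, 0, 0.04, 0.08. Origin: centre of its underside, x along the row (roughly away from the robot). Panels stand on the foot, faces across x.
- panel1: A cured art panel: a pale wooden slab 110 mm long (own x), 52 mm wide (own y), 18 mm thick (own z) with a glossy blue resin face; 75 to 155 g. Origin: centre of its underside (back); z points out of the resin face. It starts lying on the deck, long side roughly along the deck's x. May be absent.
- panel2: A cured art panel: a pale wooden slab 110 mm long (own x), 52 mm wide (own y), 18 mm thick (own z) with a glossy crimson resin face; 75 to 155 g. Origin: centre of its underside (back); z points out of the resin face. It starts lying on the deck, long side roughly along the deck's x. May be absent.
- panel3: A cured art panel: a pale wooden slab 110 mm long (own x), 52 mm wide (own y), 18 mm thick (own z) with a glossy purple resin face; 75 to 155 g. Origin: centre of its underside (back); z points out of the resin face. It starts lying on the deck, long side roughly along the deck's x. May be absent.
- blank1: A bare wooden panel: 130 mm long (own x), 52 mm wide (own y), 18 mm thick, plain plywood face, 75 to 155 g. Origin: centre of its underside, z up. It starts lying flat on the table left of the board.
- blank2: A bare wooden panel: 130 mm long (own x), 52 mm wide (own y), 18 mm thick, plain plywood face, 75 to 155 g. Origin: centre of its underside, z up. It starts lying flat on the table right of the rack.
- pot: Bystander: green plastic water pot, 84 mm across, 70 mm tall. Origin: centre of its underside.
- glue: Bystander: blue glue stick standing up, 30 mm across, 95 mm tall. Origin: centre of its underside.
- block: Bystander: wooden block 70 x 40 x 35 mm. Origin: centre of its underside.

How it is judged:
By the outcome, as a careful person would: the job done as asked, in the order asked, and still so for the second after the job is handed in, with the robot touching nothing.
Of panel1, panel2, panel3 only 2 to 3 are there at a start; the rules pass over those that are not, and their reading is None.
At some moment in a run one of blank1 may be knocked a few centimetres aside while the robot is not near it.
It also fails if it takes over 208 s, if anything falls off the work surface, if the arm or the gripper's body presses on something with over 40 N, if the wrist force passes 120 N, or if a joint passes its speed limit or range.

## Working session

There is one attempt and no reset: what is moved stays moved. The work goes in short steps, Python scripts to look and compute and a tool call to move; the robot and the scene stay as the last step left them, time stands still between calls to the robot, and variables do not carry over. Pictures are saved under pics/ and viewed, and the job is handed in when it is done.

Besides the shell and the picture viewer there is one more tool, called after "Call:" as a command line: name --argument value ..., lists and objects as JSON in quotes. apply_moves: Moves the arm, as the interface text tells. Its arguments: {"type":"object","properties":{"series":{"type":"array"},"force":{"type":"number"}},"required":["series"]}

```bash
ls; mkdir -p pics; python3 - <<'E'
from rig import bot
import cv2
for n in("scene","top"):
    im=bot.camera(n); cv2.imwrite(f"pics/{n}0.png",im[:,:,::-1]); print(n,bot.camera_params(n))
print(bot.get_obs(), bot.grasp_offset)
E
```

```text
pics
scene {'vfov': 42.18395682600939, 'cx': 321.14319766742585, 'cy': 202.05888273282608, 'dist': array([-0.02990296,  0.        ,  0.        ,  0.        ,  0.        ]), 'xyz': array([1670.80338058, -790.95343951, 1233.52652893]), 'attitude': array([[ 0.59178278, -0.53736806,  0.60085664],
       [ 0.80609242,  0.39713666, -0.43874536],
       [-0.00285445,  0.74398793,  0.66818696]])}
top {'vfov': 43.92826603417522, 'cx': 316.3099388288806, 'cy': 191.97916000747526, 'dist': array([-0.082866,  0.      ,  0.      ,  0.      ,  0.      ]), 'xyz': array([ 354.72018254,   -9.90642385, 1355.6969217 ]), 'attitude': array([[-0.01091124,  0.97707258, -0.21262672],
       [-0.99993957, -0.01037557,  0.00363498],
       [ 0.00134552,  0.21265354,  0.97712674]])}
{'clock': 0.1, 'joints': array([ 1.09336837e+00,  4.80751744e-01,  1.59679832e+00, -1.50748911e-05,
        1.06511682e+00, -4.66141375e-02]), 'joint_vel': array([-0.00132116,  0.00024418, -0.000894  ,  0.000745  ,  0.00208063,
        0.00093904]), 'joint_torque': array([ 5.84135978e-04, -9.52252650e+01, -4.31039250e+01, -5.26201256e-04,
        5.40243738e-03,  8.95352400e-06]), 'ee_pos': array([271.26055646, 590.26141509, 207.5525395 ]), 'orientation': array([[-4.81892578e-04, -9.08629235e-01,  4.17603497e-01],
       [-9.60171924e-04,  4.17603773e-01,  9.08628729e-01],
       [-9.99999423e-01,  3.68902875e-05, -1.07368044e-03]]), 'wrist_force': array([ 0.107305  , -0.43973652, -0.45974006]), 'moment': array([-0.03037377,  0.01784594,  0.01319262]), 'gripper_width': 85.68915041331165} 18.700000000000003
```

View pics/scene0.png

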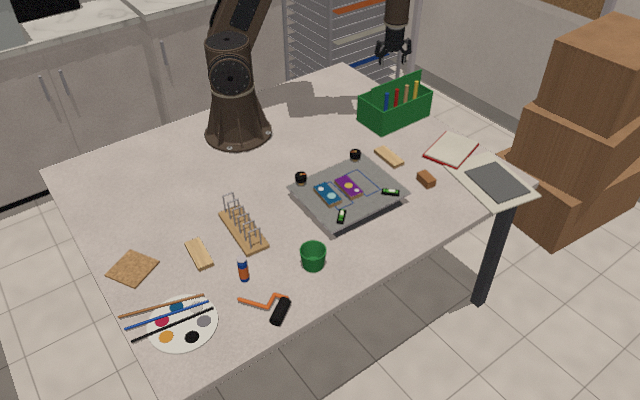

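View pics/top0.png

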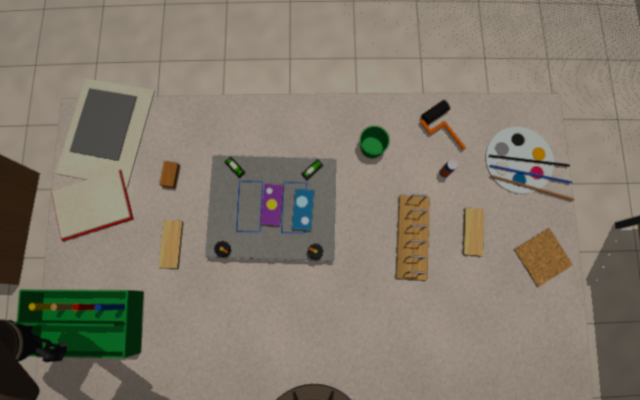

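```bash
cat > h.py <<'E'
import numpy as np, cv2
from rig import bot
def K(n):
    p=bot.camera_params(n); f=200/np.tan(np.radians(p['vfov']/2))
    return p,np.array([[f,0,p['cx']],[0,f,p['cy']],[0,0,1]]),np.array(p['dist'])
def ray(n,uv):
    p,k,d=K(n); uv=np.atleast_2d(np.array(uv,float))
    q=cv2.undistortPoints(uv[:,None],k,d)[:,0]
    v=np.c_[q[:,0],-q[:,1],-np.ones(len(q))]@p['attitude'].T
    return p['xyz'],v
def onz(n,uv,z):
    o,v=ray(n,uv); t=(z-o[2])/v[:,2]; return o+v*t[:,None]
def proj(n,P):
    p,k,d=K(n); c=(np.atleast_2d(P)-p['xyz'])@p['attitude']; c=c*[1,-1,-1]
    return cv2.projectPoints(c[:,None],np.zeros(3),np.zeros(3),k,d)[0][:,0]
def crop(n,im,u0,v0,u1,v1,s,name):
    c=cv2.resize(im[v0:v1,u0:u1],None,fx=s,fy=s,interpolation=cv2.INTER_CUBIC); cv2.imwrite(f'pics/{name}.png',c[:,:,::-1])
def shot(n,name):
    im=bot.camera(n); cv2.imwrite(f'pics/{name}.png',im[:,:,::-1]); return im
def load(f): return cv2.imread(f)[:,:,::-1].copy()
def hsv(im): return cv2.cvtColor(im,cv2.COLOR_RGB2HSV)
E
python3 - <<'E'
from h import *
im=load('pics/top0.png'); crop('top',im,145,140,345,275,4,'t0a'); crop('top',im,340,120,500,290,3,'t0b')
im=load('pics/scene0.png'); crop('scene',im,280,130,440,250,5,'s0a'); 
E
```

```text
(no output)
```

View pics/t0a.png

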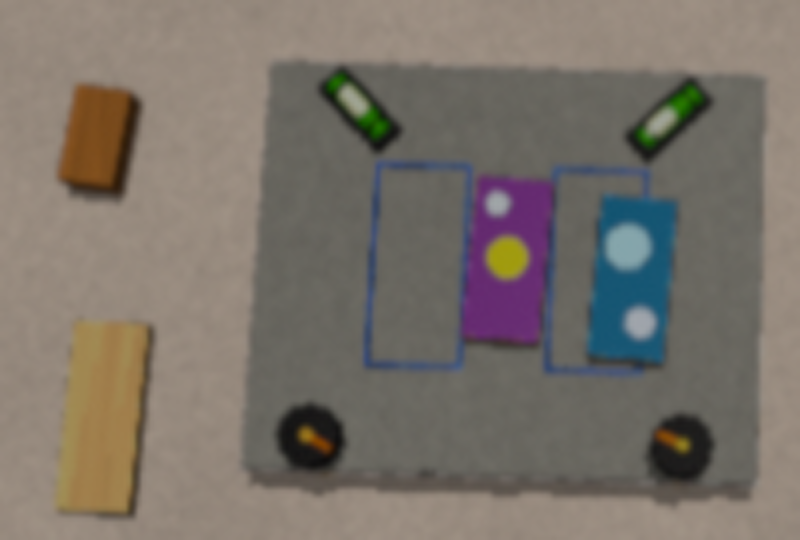

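View pics/t0b.png

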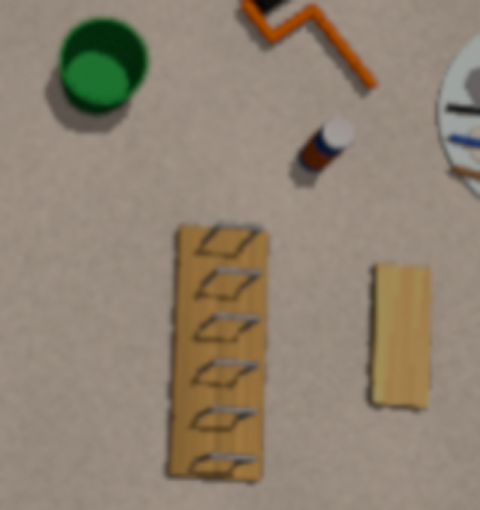

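View pics/s0a.png

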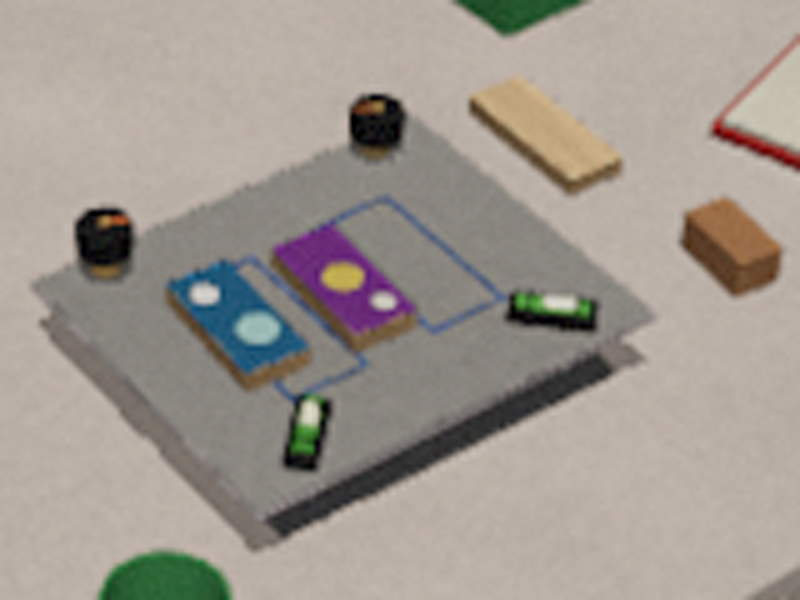

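```bash
cat >> h.py <<'E'
def blobs(m,amin=20):
    n,l,s,c=cv2.connectedComponentsWithStats(m.astype(np.uint8),connectivity=8)
    return [(int(s[i,4]),c[i],l==i) for i in range(1,n) if s[i,4]>=amin]
def rect(msk):
    cs,_=cv2.findContours(msk.astype(np.uint8),cv2.RETR_EXTERNAL,cv2.CHAIN_APPROX_NONE)
    c=max(cs,key=cv2.contourArea); return c[:,0].astype(float)
def wrect(n,msk,z):
    P=onz(n,rect(msk),z)[:,:2].astype(np.float32)
    (c,wh,a)=cv2.minAreaRect(P)
    if wh[0]<wh[1]: wh=wh[::-1]; a+=90
    a=(a+90)%180-90
    return np.round(c,1),np.round(wh,1),round(float(a),1)
def up(im,s=4): return cv2.resize(im,None,fx=s,fy=s,interpolation=cv2.INTER_CUBIC)
E
python3 - <<'E'
from h import *
im=load('pics/top0.png'); h=hsv(im).astype(int); H,S,V=h[...,0],h[...,1],h[...,2]
sc=load('pics/scene0.png'); hs=hsv(sc).astype(int)
for y,x in [(210,265),(205,301),(245,170),(230,475),(240,414),(250,215),(250,230)]: print((x,y),h[y,x])
E
```

```text
(265, 210) [146 159 111]
(301, 205) [ 95  59 168]
(170, 245) [ 18 135 159]
(475, 230) [ 18 135 160]
(414, 240) [ 13  49 120]
(215, 250) [23 30 34]
(230, 250) [23 28 36]
```

```bash
python3 - <<'E'
from h import *
im=load('pics/top0.png'); h=hsv(im).astype(int); H,S,V=h[...,0],h[...,1],h[...,2]
def fill(m): return cv2.morphologyEx(m.astype(np.uint8),cv2.MORPH_CLOSE,np.ones((7,7)))>0
R=np.zeros_like(S); R[150:270,205:340]=1
for nm,m,z in [('purple',(H>135)&(H<165)&(S>80)&(R>0),68),('blue',(H>92)&(H<110)&(S>120)&(R>0)&(V>60),68)]:
    m=cv2.morphologyEx(m.astype(np.uint8),cv2.MORPH_OPEN,np.ones((3,3)))
    b=max(blobs(m),key=lambda t:t[0]); print(nm,b[0],wrect('top',b[2],z))
w=(H>10)&(H<25)&(S>90)&(V>90)
for b in blobs(w,200): print('wood',b[0],b[1].round(1),wrect('top',b[2],18), wrect('top',b[2],9))
k=(V<60)&(R>0)
for b in blobs(k,80): print('black',b[0],b[1].round(1),onz('top',[b[1]],90).round(1),onz('top',[b[1]],77).round(1))
g=(H>45)&(H<75)&(S>120)
for b in blobs(g,10): print('green',b[0],b[1].round(1),onz('top',[b[1]],62).round(1))
E
```

```text
purple 643 (array([602.8, 104.4]), array([109.6,  51.5]), -5.4)
blue 549 (array([588.8,  21.7]), array([107.5,  48.8]), -6.0)
wood 247 [443.6 131.1] (array([ 823. , -382.5]), array([144.1,  52.9]), 63.0) (array([ 826.1, -385. ]), array([145.1,  53.3]), 63.0)
wood 338 [167.9 173.2] (array([703.6, 400.7]), array([70.9, 39.8]), -8.5) (array([705.9, 403.5]), array([71.4, 40.1]), -8.5)
wood 2356 [412.1 237.2] (array([ 518.6, -275.2]), array([229.5,  84.2]), -4.6) (array([ 519.7, -277. ]), array([231.1,  84.8]), -4.6)
wood 886 [473.5 231.6] (array([ 530.4, -444.4]), array([129.8,  52.6]), -5.9) (array([ 531.6, -447.3]), array([130.7,  52.9]), -5.9)
wood 902 [170.4 244. ] (array([505.6, 383.8]), array([129.1,  54. ]), -3.6) (array([506.7, 386.4]), array([129.9,  54.3]), -3.6)
wood 1846 [543.1 256.8] (array([ 457.9, -634.2]), array([121.4, 119.3]), -61.1) (array([ 458.6, -638.4]), array([122.2, 120.1]), -61.1)
black 92 [235.4 168.6] [[695.7 198.6  90. ]] [[699.2 200.7  77. ]]
black 185 [222.2 249.1] [[483.1 227.7  90. ]] [[484.4 230.2  77. ]]
black 171 [315.  252.4] [[472.8  -9.6  90. ]] [[474.   -9.6  77. ]]
green 681 [373.5 141.3] [[ 776.4 -172.8   62. ]]
green 22 [228.4 160.6] [[725.8 222.9  62. ]]
green 53 [316. 165.] [[710.7 -14.8  62. ]]
green 50 [238.2 170.4] [[698.2 195.5  62. ]]
green 18 [305.9 174.3] [[685.3  12.8  62. ]]
green 6514 [ 85.5 321.9] [[298.8 585.6  62. ]]
green 37 [ 43.2 344.4] [[240.3 696.1  62. ]]
green 20 [ 33.6 354.3] [[214.8 720.5  62. ]]
```

```bash
cat >> h.py <<'E'
from scipy.spatial.transform import Rotation as Ro
def Rt(tilt,psi):
    "tool pointing: tilt deg from straight down toward heading psi deg; jaws along left of heading"
    t,p=np.radians([tilt,psi]); c,s=np.cos(p),np.sin(p)
    x=np.array([np.sin(t)*c,np.sin(t)*s,-np.cos(t)]); z=np.array([-s,c,0]); return np.c_[x,np.cross(z,x),z]
def goto(P,R,base=None):
    o=bot.get_obs(); p0,R0=(o['ee_pos'],o['orientation']) if base is None else base
    d=R0.T@(np.array(P)-p0)/10; w=np.degrees(Ro.from_matrix(R0.T@R).as_rotvec())
    n=max(np.linalg.norm(d)/5,np.linalg.norm(w)/8.59)
    print('row',d.round(2).tolist(),w.round(1).tolist(),'minrows %.1f'%n)
def st():
    o=bot.get_obs(); print('t',round(o['clock'],2),'p',o['ee_pos'].round(1),'q',o['joints'].round(3),'F',o['wrist_force'].round(1),'w',round(o['gripper_width'],1)); 
    with open('log.txt','a') as f: f.write(repr((o['joints'].tolist(),o['ee_pos'].tolist(),o['orientation'].tolist()))+'\n')
E
python3 - <<'E'
from h import *
st(); R=Rt(30,-5.4)
goto([569-60,107.6+6,159],R)
E
```

```text
t 0.1 p [271.3 590.3 207.6] q [ 1.093  0.481  1.597 -0.     1.065 -0.047] F [ 0.1 -0.4 -0.5] w 85.7
row [4.89, -41.51, -33.38] [-18.8, -5.1, -29.7] minrows 10.7
```

Call:
apply_moves --series '[[[4.9,-41.5,-33.4,-18.8,-5.1,-29.7,0.6],[4.9,-41.5,-33.4,-18.8,-5.1,-29.7,0.6],[4.9,-41.5,-33.4,-18.8,-5.1,-29.7,0.6],[4.9,-41.5,-33.4,-18.8,-5.1,-29.7,0.6],[4.9,-41.5,-33.4,-18.8,-5.1,-29.7,0.6],[4.9,-41.5,-33.4,-18.8,-5.1,-29.7,0.6],[4.9,-41.5,-33.4,-18.8,-5.1,-29.7,0.6],[4.9,-41.5,-33.4,-18.8,-5.1,-29.7,0.6],[4.9,-41.5,-33.4,-18.8,-5.1,-29.7,0.6],[4.9,-41.5,-33.4,-18.8,-5.1,-29.7,0.6],[4.9,-41.5,-33.4,-18.8,-5.1,-29.7,0.6],[4.9,-41.5,-33.4,-18.8,-5.1,-29.7,0.6],[4.9,-41.5,-33.4,-18.8,-5.1,-29.7,0.6],[4.9,-41.5,-33.4,-18.8,-5.1,-29.7,0.6],[4.9,-41.5,-33.4,-18.8,-5.1,-29.7,0.6],[4.9,-41.5,-33.4,-18.8,-5.1,-29.7,0.6]]]'

```text
clock: 1.7
ee_pos: [508.7, 115.4, 159.2]
orientation: [[0.498, -0.862, 0.092], [-0.045, 0.08, 0.996], [-0.866, -0.5, 0.001]]
wrist_force: [-0.1, -0.8, 0.4]
gripper_width: 68.6
```

```bash
python3 - <<'E'
from h import *
st(); R=Rt(30,-5.4)
goto([569-60,107.6+6,159],R)
im=shot('scene','s1'); crop('scene',im,280,60,440,220,4,'s1a')
im=shot('top','t1'); crop('top',im,200,140,345,275,4,'t1a')
E
```

```text
t 1.7 p [508.7 115.4 159.2] q [ 0.314  0.23   2.369 -1.304  0.205  0.085] F [-0.1 -0.8  0.4] w 68.6
row [0.04, -0.03, -0.18] [0.1, 0.1, 0.0] minrows 0.0
```

View pics/s1a.png

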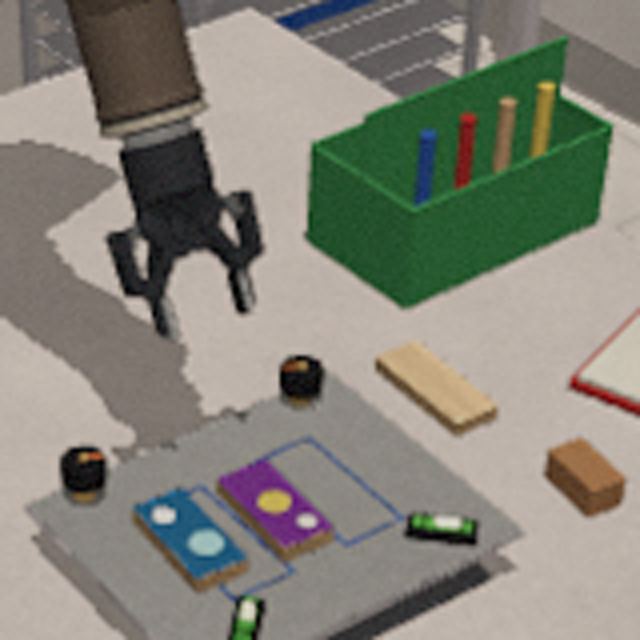

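View pics/t1a.png

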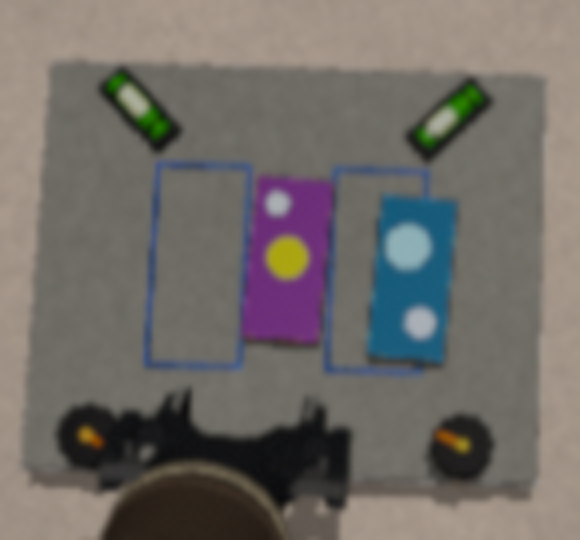

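```bash
python3 - <<'E'
from h import *
R=Rt(20,-5.4)
goto([562-34,111,150],R)
E
```

```text
row [1.77, -1.23, -0.23] [0.1, 0.1, 10.0] minrows 1.2
```

Call:
apply_moves --series '[[[1.8,-1.2,-0.2,0,0,10,0.6],[1.8,-1.2,-0.2,0,0,10,0.6],[1.8,-1.2,-0.2,0,0,10,0.6],[1.8,-1.2,-0.2,0,0,10,0.6],[1.8,-1.2,-0.2,0,0,10,0.6]]]'

```text
clock: 2.3
ee_pos: [528.0, 111.2, 149.4]
orientation: [[0.339, -0.936, 0.093], [-0.029, 0.088, 0.996], [-0.94, -0.34, 0.002]]
wrist_force: [-0.9, -0.2, -0.1]
gripper_width: 68.6
```

```bash
python3 - <<'E'
from h import *
from scipy.optimize import least_squares
st()
D=[eval(l) for l in open('log.txt')]
# FK: base azimuth q1, forearm polar a=q2+q3, j4 about forearm, j5, j6
def fk(q,p):
    a1,h,L1,L2,e,L3=p
    R=Ro.from_euler('ZYYZYZ',[q[0],q[1],q[2],q[3],q[4],q[5]])  # intrinsic
    A=Ro.from_euler('ZYY',q[:3]).as_matrix(); B=Ro.from_euler('ZY',q[:2]).as_matrix(); C=Ro.from_euler('Z',q[0]).as_matrix()
    Rm=R.as_matrix()
    return C@[a1,0,h]+B@[0,0,L1]+A@[e,0,L2]+Rm@[0,0,L3],Rm
for q,p,R in D: print(np.array(R).round(3).tolist(), fk(q,[0]*6)[1].round(3).tolist())
def res(p): return np.concatenate([fk(q,p)[0]-np.array(P) for q,P,_ in D]+[0.002*(np.array(p)-[0,300,450,400,0,250])])
s=least_squares(res,[0,300,450,400,0,250]); print(s.x.round(1),s.fun.round(2))
E
```

```text
t 2.3 p [528.  111.2 149.4] q [ 0.229  0.278  2.201 -0.315  0.347 -0.97 ] F [-0.9 -0.2 -0.1] w 68.6Traceback (most recent call last):
  File "<stdin>", line 12, in <module>
  File "<stdin>", line 8, in fk
  File "scipy/spatial/transform/_rotation.pyx", line 1413, in scipy.spatial.transform._rotation.Rotation.from_euler
ValueError: Expected axis specification to be a non-empty string of upto 3 characters, got ZYYZYZ
```

```bash
cat > kin.py <<'E'
from h import *
from scipy.optimize import least_squares
def fk(q,p):
    a1,h,L1,L2,e,L3,b=p
    C=Ro.from_euler('Z',q[0]); B=C*Ro.from_euler('Y',q[1]); A=B*Ro.from_euler('Y',q[2]); W=A*Ro.from_euler('ZYZ',q[3:6])
    return C.apply([a1,b,h])+B.apply([0,0,L1])+A.apply([e,0,L2])+W.apply([0,0,L3]),W.as_matrix()
D=[eval(l) for l in open('log.txt')]
P0=np.array([0,300,450,400,0,250,30.])
def fit():
    def res(p): return np.concatenate([fk(q,p)[0]-np.array(P) for q,P,_ in D]+[0.005*(np.array(p)-P0)])
    return least_squares(res,P0)
E
python3 - <<'E'
from kin import *
for q,p,R in D[1:]: print(np.array(R).round(3).tolist(), fk(q,[0]*7)[1].round(3).tolist())
s=fit(); print(s.x.round(1),s.fun.round(2))
E
```

```text
[[0.498, -0.862, 0.092], [-0.045, 0.08, 0.996], [-0.866, -0.5, 0.001]] [[-0.092, -0.862, 0.498], [-0.996, 0.08, -0.045], [-0.001, -0.5, -0.866]]
[[0.339, -0.936, 0.093], [-0.029, 0.088, 0.996], [-0.94, -0.34, 0.002]] [[-0.093, -0.936, 0.339], [-0.996, 0.088, -0.029], [-0.002, -0.34, -0.94]]
[  5.4 330.3 587.3 446.4  37.1 394.3  30.2] [ 0.05 -0.04  0.02 -0.03  0.05  0.07  0.02  0.01 -0.09  0.03  0.15  0.69
  0.23  0.19  0.72  0.  ]
```

```bash
cat >> kin.py <<'E'
LO=np.array([-2.75,-.82,.23,-1.56,.09,-2.92]);HI=np.array([2.75,2.05,2.67,4.7,2.69,2.92])
def tool(q,p):
    t,F=fk(q,p); return t,np.c_[F[:,2],F[:,1],-F[:,0]]
def ik(P,R,p,q0s):
    best=None
    for q0 in q0s:
        def f(q):
            t,M=tool(q,p); return np.r_[(t-P)/100,Ro.from_matrix(M.T@R).as_rotvec()]
        s=least_squares(f,np.clip(q0,LO+.001,HI-.001),bounds=(LO,HI))
        if best is None or s.cost<best.cost: best=s
    return best.x,np.sqrt(2*best.cost)
E
python3 - <<'E'
from kin import *
p=fit().x
rc=np.array([518.6,-275.2]); u=np.array([np.cos(np.radians(-4.6)),np.sin(np.radians(-4.6))])
for s in range(1,6):
  for tau in (15,20,25,30,35,40):
    xy=rc+u*(s-3)*40
    # place: tool polar 270-tau pointing back: tilt=-(90-tau)
    R=Rt(-(90-tau),-4.6); c=np.array([*xy,113]); P=c+R[:,0]*8
    out=[]
    for flip in (1,-1):
        M=R@np.diag([1,flip,flip])
        q,e=ik(P,M,p,[[-.4,.8,1.2,0.1,2.4,0],[-.4,.8,1.2,0.1,2.4,2.5],[-.4,.8,1.2,0.1,2.4,-2.5]]); out.append((round(e,3),q.round(2).tolist()))
    print(s,tau,min(out))
E
```

```text
1 15 (np.float64(0.0), [-0.39, 1.21, 1.09, -0.35, 2.11, -1.84])
1 20 (np.float64(0.0), [-0.39, 1.16, 1.14, -0.33, 2.03, -1.83])
1 25 (np.float64(0.0), [-0.4, 1.1, 1.19, -0.31, 1.95, -1.83])
1 30 (np.float64(0.0), [-0.4, 1.04, 1.24, -0.29, 1.87, -1.82])
1 35 (np.float64(0.0), [-0.41, 0.99, 1.3, -0.27, 1.78, -1.82])
1 40 (np.float64(0.0), [-0.42, 0.93, 1.35, -0.26, 1.7, -1.83])
2 15 (np.float64(0.0), [-0.37, 1.26, 0.94, -0.35, 2.2, -1.86])
2 20 (np.float64(0.0), [-0.38, 1.21, 1.0, -0.33, 2.12, -1.85])
2 25 (np.float64(0.0), [-0.38, 1.15, 1.05, -0.31, 2.04, -1.84])
2 30 (np.float64(0.0), [-0.39, 1.09, 1.11, -0.29, 1.95, -1.84])
2 35 (np.float64(0.0), [-0.39, 1.04, 1.17, -0.27, 1.86, -1.83])
2 40 (np.float64(0.0), [-0.4, 0.98, 1.24, -0.25, 1.77, -1.83])
3 15 (np.float64(0.0), [-0.36, 1.33, 0.78, -0.37, 2.3, -1.9])
3 20 (np.float64(0.0), [-0.37, 1.27, 0.84, -0.34, 2.22, -1.88])
3 25 (np.float64(0.0), [-0.37, 1.21, 0.9, -0.31, 2.13, -1.86])
3 30 (np.float64(0.0), [-0.37, 1.15, 0.97, -0.28, 2.04, -1.85])
3 35 (np.float64(0.0), [-0.38, 1.09, 1.04, -0.26, 1.94, -1.84])
3 40 (np.float64(0.0), [-0.39, 1.03, 1.11, -0.24, 1.85, -1.84])
4 15 (np.float64(0.0), [-0.35, 1.41, 0.57, -0.4, 2.42, -1.95])
4 20 (np.float64(0.0), [-0.35, 1.34, 0.65, -0.36, 2.33, -1.92])
4 25 (np.float64(0.0), [-0.36, 1.28, 0.73, -0.32, 2.23, -1.89])
4 30 (np.float64(0.0), [-0.36, 1.22, 0.8, -0.29, 2.13, -1.87])
4 35 (np.float64(0.0), [-0.37, 1.15, 0.88, -0.26, 2.03, -1.86])
4 40 (np.float64(0.0), [-0.37, 1.09, 0.96, -0.24, 1.93, -1.85])
5 15 (np.float64(0.0), [-0.34, 1.54, 0.26, -0.49, 2.59, -2.07])
5 20 (np.float64(0.0), [-0.34, 1.45, 0.39, -0.4, 2.47, -1.98])
5 25 (np.float64(0.0), [-0.35, 1.37, 0.5, -0.34, 2.36, -1.93])
5 30 (np.float64(0.0), [-0.35, 1.3, 0.6, -0.3, 2.25, -1.9])
5 35 (np.float64(0.0), [-0.36, 1.23, 0.7, -0.27, 2.14, -1.88])
5 40 (np.float64(0.0), [-0.36, 1.16, 0.8, -0.24, 2.03, -1.86])
```

```bash
python3 - <<'E'
from h import *
R=Rt(20,-5.4)
goto([564,107.8,53],R)
E
```

```text
row [10.3, -0.13, -0.03] [0.0, 0.2, -0.1] minrows 2.1
```

Call:
apply_moves --series '[[[5,-0.1,0,0,0,0,0.6],[7.5,-0.1,0,0,0,0,0.6],[9,-0.1,0,0,0,0,0.6],[10,-0.1,0,0,0,0,0.6],[10.3,-0.1,0,0,0,0,0.6],[10.3,-0.1,0,0,0,0,0.6],[10.3,-0.1,0,0,0,0,0.6]]]'

```text
clock: 3.0
ee_pos: [564.2, 107.0, 53.6]
orientation: [[0.341, -0.935, 0.094], [-0.031, 0.089, 0.996], [-0.94, -0.342, 0.001]]
wrist_force: [0.7, -0.1, 0.7]
gripper_width: 68.4
```

```bash
python3 - <<'E'
from h import *
st()
im=shot('scene','s2'); crop('scene',im,280,80,440,220,5,'s2a')
E
```

```text
t 3.0 p [564.2 107.   53.6] q [ 0.203  0.5    2.205 -0.78   0.142 -0.515] F [ 0.7 -0.1  0.7] w 68.4
```

View pics/s2a.png

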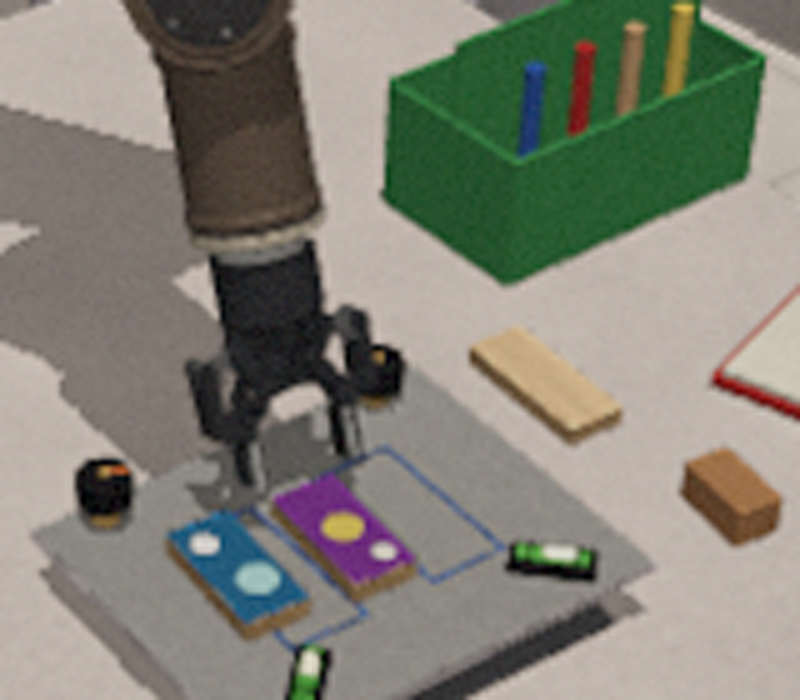

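```bash
python3 - <<'E'
from h import *
u=np.array([.9956,-.094]);v=np.array([.094,.9956]); c=np.array([602.8,104.4])
def s(P): return ((proj('scene',P)-[280,80])*5).round(0).tolist()
print('panel top corners',s([[*(c+a*55*u+b*26*v),68] for a,b in((-1,-1),(-1,1),(1,1),(1,-1))]))
o=bot.get_obs(); T=o['ee_pos'];R=o['orientation']
print('tips',s([T+R[:,2]*34-R[:,0]*8,T-R[:,2]*34-R[:,0]*8, T]))
E
```

```text
panel top corners [[266.0, 491.0], [327.0, 467.0], [414.0, 553.0], [351.0, 578.0]]
tips [[345.0, 481.0], [265.0, 513.0], [307.0, 507.0]]
```

```bash
python3 - <<'E'
from h import *
im=load('pics/s2.png'); crop('scene',im,310,135,370,205,10,'s2b')
im=shot('top','t2'); crop('top',im,215,160,345,275,6,'t2a')
E
```

```text
(no output)
```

View pics/s2b.png

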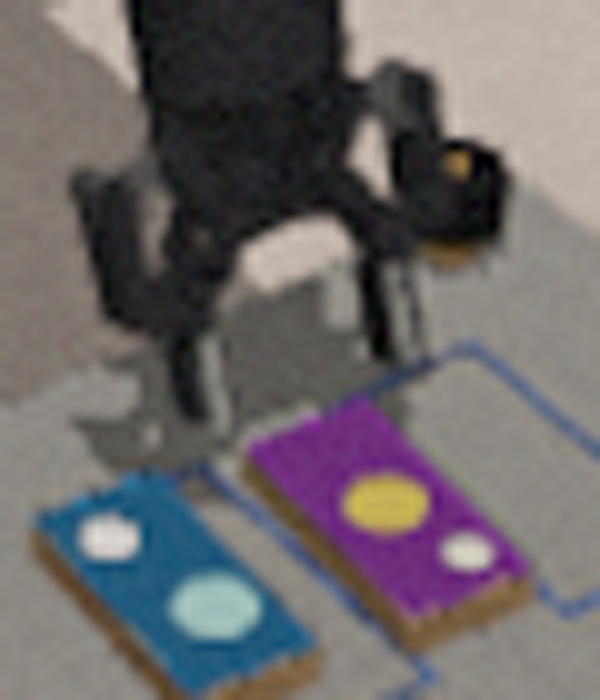

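View pics/t2a.png

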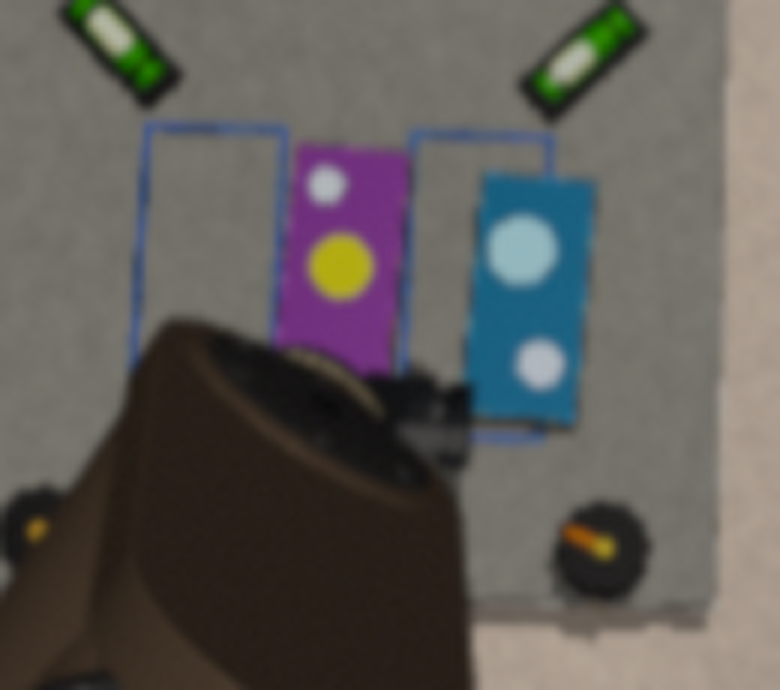

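```bash
python3 - <<'E'
from h import *
o=bot.get_obs(); T=o['ee_pos'];R=o['orientation']
for k in (0,10,20,30,40,60): 
  P=T-R[:,2]*34-R[:,0]*k
  print(k,((proj('top',P)-[215,160])*6).round(0).tolist(),((proj('scene',P)-[310,135])*10).round(0).tolist(),((proj('scene',P+R[:,2]*68)-[310,135])*10).round(0).tolist())
c=np.array([602.8,104.4]);u=np.array([.9956,-.094]);v=np.array([.094,.9956])
print(((proj('scene',[[*(c+a*55*u+b*26*v),68] for a,b in((-1,-1),(-1,1),(1,1),(1,-1))])-[310,135])*10).round())
# triangulate knob / glue-free features: outline corners etc
for uv,z in [((223.0,249.5),90),((315.3,252.4),90)]:
  w=onz('top',[uv],z); print(w.round(1), ((proj('scene',w)-[310,135])*10).round())
E
```

```text
0 [[411.0, 364.0]] [[234.0, 496.0]] [[394.0, 433.0]]
10 [[409.0, 368.0]] [[229.0, 470.0]] [[390.0, 408.0]]
20 [[407.0, 373.0]] [[224.0, 445.0]] [[386.0, 382.0]]
30 [[405.0, 377.0]] [[219.0, 419.0]] [[381.0, 356.0]]
40 [[403.0, 382.0]] [[214.0, 393.0]] [[377.0, 330.0]]
60 [[398.0, 391.0]] [[204.0, 340.0]] [[368.0, 278.0]]
[[231. 431.]
 [354. 384.]
 [528. 555.]
 [402. 606.]]
[[482.1 225.6  90. ]] [[433. 154.]]
[[472.6 -10.3  90. ]] [[-106.  378.]]
```

Call:
apply_moves --series '[[[0.33,0.12,0.1,0,0,0,0.6],[0.66,0.24,0.1,0,0,0,0.6],[0.66,0.24,0.1,0,0,0,0.6],[0.66,0.24,0.1,0,0,0,0.6]]]'

```text
clock: 3.5
ee_pos: [564.4, 107.7, 46.5]
orientation: [[0.341, -0.935, 0.094], [-0.031, 0.089, 0.996], [-0.94, -0.342, 0.001]]
wrist_force: [0.2, -0.4, 0.5]
gripper_width: 68.2
```

Call:
apply_moves --series '[[[0.1,0.03,0,0,0,0,0.6],[0.19,0.07,0,0,0,0,0.6],[0.28,0.1,0,0,0,0,0.6],[0.28,0.1,0,0,0,0,0.6]]]'

```text
clock: 3.9
ee_pos: [564.2, 107.7, 42.9]
orientation: [[0.34, -0.936, 0.094], [-0.031, 0.089, 0.996], [-0.94, -0.342, 0.001]]
wrist_force: [-0.7, -0.4, -0.0]
gripper_width: 67.9
```

Call:
apply_moves --series '[[[0.19,0.07,0,0,0,0,0.6],[0.38,0.14,0,0,0,0,0.6],[0.57,0.21,0,0,0,0,0.6],[0.57,0.21,0,0,0,0,0.6]]]'

```text
clock: 4.3
ee_pos: [564.1, 107.7, 36.7]
orientation: [[0.34, -0.936, 0.094], [-0.031, 0.089, 0.996], [-0.94, -0.342, 0.001]]
wrist_force: [0.1, -0.7, -0.6]
gripper_width: 68.3
```

```bash
python3 - <<'E'
from h import *
st()
im=shot('scene','s3'); crop('scene',im,310,135,370,205,10,'s3b')
E
```

```text
t 4.3 p [564.1 107.7  36.7] q [ 0.204  0.535  2.212 -1.034  0.116 -0.258] F [ 0.1 -0.7 -0.6] w 68.3
```

View pics/s3b.png

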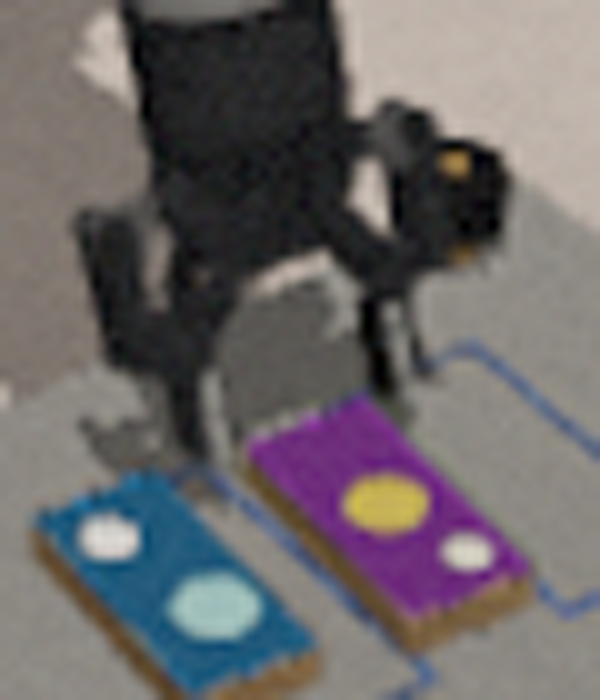

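```bash
python3 - <<'E'
from kin import *
s=fit(); p=s.x; print(p.round(1),np.abs(s.fun).max())
rc=np.array([518.6,-275.2]); u=np.array([np.cos(np.radians(-4.6)),np.sin(np.radians(-4.6))])
for sl in (4,5):
  for tau in (6,10,14,18,24,28):
    xy=rc+u*(sl-3)*40
    R=Rt(-(90-tau),-4.6); c=np.array([*xy,111]); P=c+R[:,0]*29
    q,e=ik(P,R,p,[[-.4,.8,1.2,0.1,2.4,-1.8]]); print(sl,tau,round(e,3),q.round(2).tolist())
for tau in (5,10,12,14,16,20,24,28):
  for nm,P in (('purple',[563,108,61]),('blue',[550,26,60])):
    R=Rt(tau,-5.4); P=np.array(P)+R[:,0]*31
    q,e=ik(P,R,p,[[.2,.5,2.2,-.5,.2,-.8]]); print(nm,tau,round(e,3),q.round(2).tolist())
E
```

```text
[1.000e-01 3.174e+02 5.971e+02 4.449e+02 3.280e+01 3.947e+02 3.030e+01] 0.7356941401823116
4 6 0.0 [-0.35, 1.45, 0.61, -0.46, 2.49, -1.98]
4 10 0.0 [-0.35, 1.41, 0.65, -0.42, 2.43, -1.94]
4 14 0.0 [-0.36, 1.37, 0.69, -0.38, 2.36, -1.92]
4 18 0.0 [-0.36, 1.32, 0.74, -0.35, 2.29, -1.9]
4 24 0.0 [-0.36, 1.26, 0.82, -0.32, 2.18, -1.87]
4 28 0.0 [-0.37, 1.21, 0.87, -0.29, 2.11, -1.86]
5 6 0.0 [-0.34, 1.57, 0.32, -0.57, 2.64, -2.11]
5 10 0.0 [-0.34, 1.51, 0.39, -0.49, 2.57, -2.04]
5 14 0.0 [-0.35, 1.46, 0.46, -0.43, 2.49, -1.99]
5 18 0.0 [-0.35, 1.41, 0.52, -0.39, 2.42, -1.95]
5 24 0.0 [-0.35, 1.33, 0.62, -0.33, 2.3, -1.91]
5 28 0.0 [-0.35, 1.28, 0.69, -0.3, 2.21, -1.89]
purple 5 0.0 [0.15, 0.58, 1.99, -0.05, 0.49, -1.29]
blue 5 0.0 [-0.0, 0.56, 2.04, -0.02, 0.45, -1.46]
purple 10 0.0 [0.16, 0.57, 2.06, -0.13, 0.35, -1.19]
blue 10 0.0 [0.0, 0.55, 2.11, -0.06, 0.31, -1.42]
purple 12 0.0 [0.17, 0.56, 2.09, -0.19, 0.3, -1.13]
blue 12 0.0 [0.01, 0.54, 2.14, -0.08, 0.25, -1.39]
purple 14 0.0 [0.18, 0.56, 2.11, -0.27, 0.25, -1.04]
blue 14 0.0 [0.01, 0.54, 2.17, -0.13, 0.19, -1.34]
purple 16 0.0 [0.18, 0.55, 2.14, -0.4, 0.19, -0.91]
blue 16 0.0 [0.01, 0.53, 2.2, -0.22, 0.13, -1.25]
purple 20 0.0 [0.2, 0.55, 2.19, -1.03, 0.12, -0.27]
blue 20 0.036 [0.04, 0.54, 2.23, -0.85, 0.09, -0.59]
purple 24 0.033 [0.22, 0.55, 2.22, -1.56, 0.13, 0.28]
blue 24 0.071 [0.05, 0.54, 2.25, -1.56, 0.09, 0.13]
purple 28 0.096 [0.24, 0.56, 2.21, -1.56, 0.16, 0.3]
blue 28 0.131 [0.05, 0.53, 2.25, -1.56, 0.09, 0.13]
```

```bash
python3 - <<'E'
from h import *
im=load('pics/top0.png'); crop('top',im,425,150,475,190,12,'t0c')
E
```

```text
(no output)
```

View pics/t0c.png

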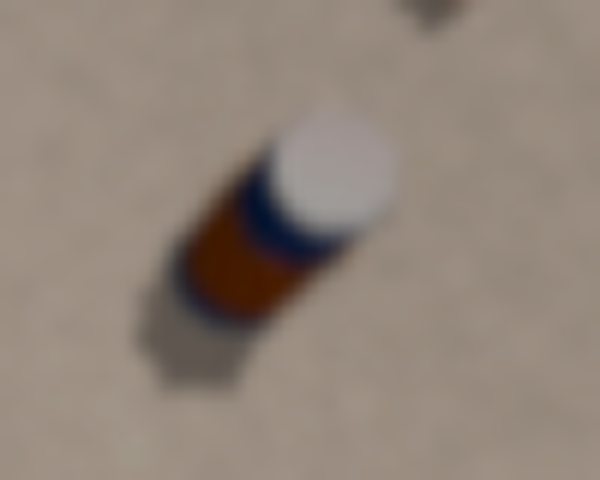

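```bash
python3 - <<'E'
from h import *
print(onz('top',[(452.2,163.7)],95), onz('top',[(373.5,141.3)],35))
R=Rt(11,-5.4)
goto(np.array([563,107.8,61.5])+R[:,0]*31,R)
E
```

```text
[[ 702.00297314 -375.94020019   95.        ]] [[ 785.29582012 -176.15824497   35.        ]]
row [0.71, -0.25, 0.0] [-0.0, 0.0, 9.0] minrows 1.0
```

Call:
apply_moves --series '[[[0.35,-0.12,0,0,0,4.5,0.6],[0.7,-0.25,0,0,0,9,0.6],[0.7,-0.25,0,0,0,9,0.6],[0.7,-0.25,0,0,0,9,0.6],[0.7,-0.25,0,0,0,9,0.6]]]'

```text
clock: 4.85
ee_pos: [569.9, 108.2, 31.6]
orientation: [[0.189, -0.977, 0.094], [-0.014, 0.093, 0.996], [-0.982, -0.19, 0.004]]
wrist_force: [0.9, 0.1, -0.4]
gripper_width: 68.6
```

```bash
python3 - <<'E'
from h import *
st()
im=shot('scene','s4'); crop('scene',im,310,135,370,205,10,'s4b')
E
```

```text
t 4.85 p [569.9 108.2  31.6] q [ 0.166  0.561  2.069 -0.141  0.329 -1.181] F [ 0.9  0.1 -0.4] w 68.6
```

View pics/s4b.png

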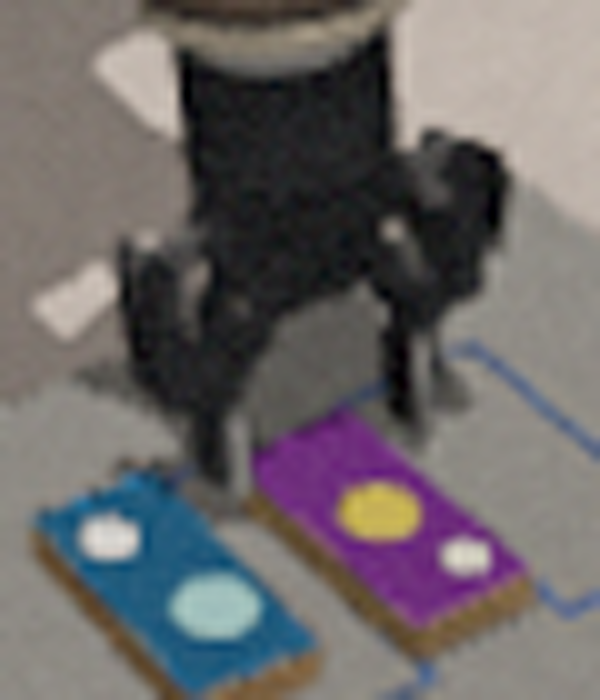

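Call:
apply_moves --series '[[[0,0,0,0,0,0,0.0],[0,0,0,0,0,0,0.0],[0,0,0,0,0,0,-0.2],[0,0,0,0,0,0,-0.3],[0,0,0,0,0,0,-0.3],[0,0,0,0,0,0,-0.3]]]' --force 60

```text
clock: 5.5
ee_pos: [568.9, 107.0, 31.7]
orientation: [[0.191, -0.977, 0.094], [-0.018, 0.093, 0.996], [-0.981, -0.192, 0.001]]
wrist_force: [-1.5, -2.1, 7.8]
gripper_width: 50.5
```

```bash
python3 - <<'E'
from h import *
st()
im=shot('scene','s5'); crop('scene',im,300,125,380,205,8,'s5b')
R=bot.get_obs()['orientation']; print(R.T@[0,0,1])
E
```

```text
t 5.5 p [568.9 107.   31.7] q [ 0.167  0.56   2.072 -0.153  0.327 -1.168] F [-1.5 -2.1  7.8] w 50.5
[-9.81431269e-01 -1.91813177e-01  6.07775737e-04]
```

View pics/s5b.png

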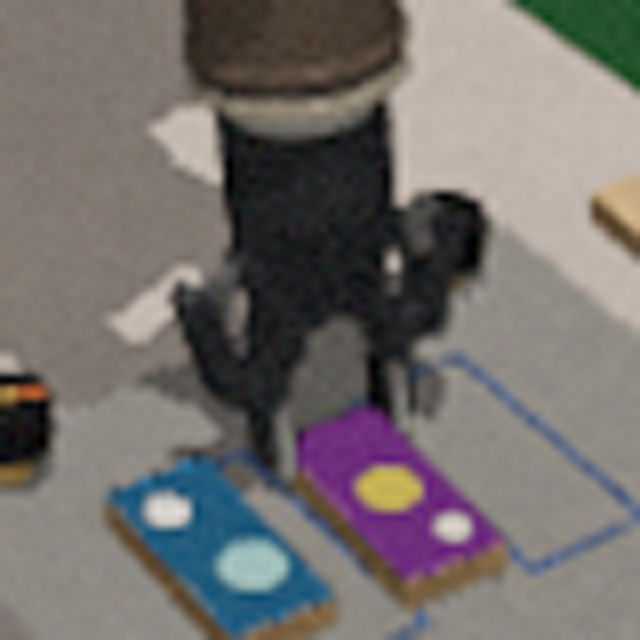

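Call:
apply_moves --series '[[[-1,-0.2,0,0,0,0,-0.3],[-3,-0.6,0,0,0,0,-0.3],[-6,-1.2,0,0,0,0,-0.3],[-10,-2,0,0,0,0,-0.3],[-15,-3,0,0,0,0,-0.3],[-19,-3.8,0,0,0,0,-0.3],[-19,-3.8,0,0,0,0,-0.3],[-19,-3.8,0,0,0,0,-0.3]]]' --force 80

```text
clock: 6.35
ee_pos: [570.0, 106.8, 226.4]
orientation: [[0.192, -0.977, 0.095], [-0.017, 0.093, 0.996], [-0.981, -0.193, 0.001]]
wrist_force: [-1.8, 0.6, -0.9]
gripper_width: 49.7
```

```bash
python3 - <<'E'
from h import *
st()
im=shot('scene','s6'); crop('scene',im,290,80,390,200,6,'s6b')
u=np.array([np.cos(np.radians(-4.6)),np.sin(np.radians(-4.6))])
xy=np.array([518.6,-275.2])+80*u
R=Rt(-79,-4.6); c=np.array([*xy,112]); P=c+R[:,0]*27
print(P)
goto(P+[0,0,130],R)
goto([500,-100,250],Rt(-79,-4.6))
E
```

```text
t 6.35 p [570.  106.8 226.4] q [ 0.166  0.268  1.906 -0.069  0.78  -1.265] F [-1.8  0.6 -0.9] w 49.7
[ 571.92374872 -279.49032695  106.84815712]
row [-0.44, -4.08, -38.42] [-0.7, 0.5, 90.0] minrows 10.5
row [-3.41, 4.37, -21.23] [-0.7, 0.5, 90.0] minrows 10.5
```

View pics/s6b.png

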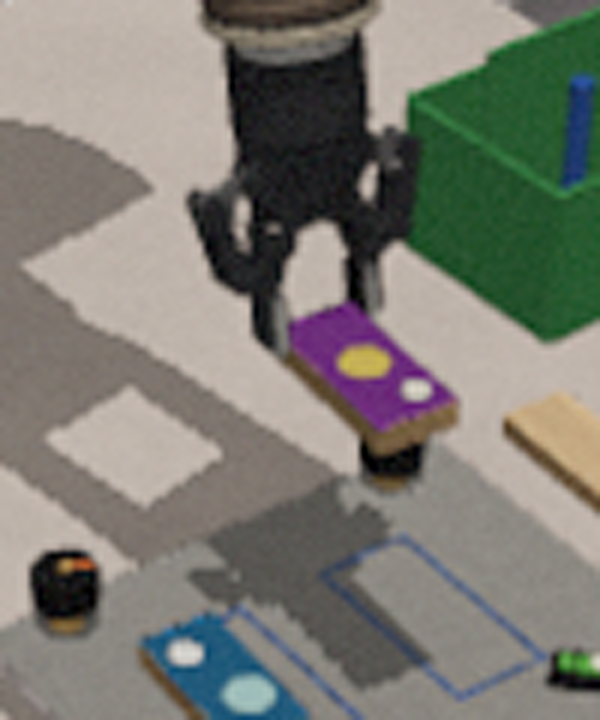

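Call:
apply_moves --series '[[[-0.4,-4.1,-38.4,-0.7,0.5,90,-0.3],[-0.4,-4.1,-38.4,-0.7,0.5,90,-0.3],[-0.4,-4.1,-38.4,-0.7,0.5,90,-0.3],[-0.4,-4.1,-38.4,-0.7,0.5,90,-0.3],[-0.4,-4.1,-38.4,-0.7,0.5,90,-0.3],[-0.4,-4.1,-38.4,-0.7,0.5,90,-0.3],[-0.4,-4.1,-38.4,-0.7,0.5,90,-0.3],[-0.4,-4.1,-38.4,-0.7,0.5,90,-0.3],[-0.4,-4.1,-38.4,-0.7,0.5,90,-0.3],[-0.4,-4.1,-38.4,-0.7,0.5,90,-0.3],[-0.4,-4.1,-38.4,-0.7,0.5,90,-0.3],[-0.4,-4.1,-38.4,-0.7,0.5,90,-0.3],[-0.4,-4.1,-38.4,-0.7,0.5,90,-0.3],[-0.4,-4.1,-38.4,-0.7,0.5,90,-0.3],[-0.4,-4.1,-38.4,-0.7,0.5,90,-0.3],[-0.4,-4.1,-38.4,-0.7,0.5,90,-0.3],[-0.4,-4.1,-38.4,-0.7,0.5,90,-0.3],[-0.4,-4.1,-38.4,-0.7,0.5,90,-0.3]]]'

```text
clock: 8.2
ee_pos: [573.0, -279.1, 237.0]
orientation: [[-0.978, -0.191, 0.081], [0.08, 0.015, 0.997], [-0.192, 0.981, 0.0]]
wrist_force: [0.2, 0.4, -1.2]
gripper_width: 49.5
```

```bash
python3 - <<'E'
from h import *
st()
im=shot('scene','s7'); crop('scene',im,180,80,340,270,4,'s7b')
im=shot('top','t7'); crop('top',im,360,120,470,290,4,'t7b')
E
```

```text
t 8.2 p [ 573.  -279.1  237. ] q [-0.343  1.35   0.456 -0.558  2.641 -2.123] F [ 0.2  0.4 -1.2] w 49.5
```

View pics/s7b.png

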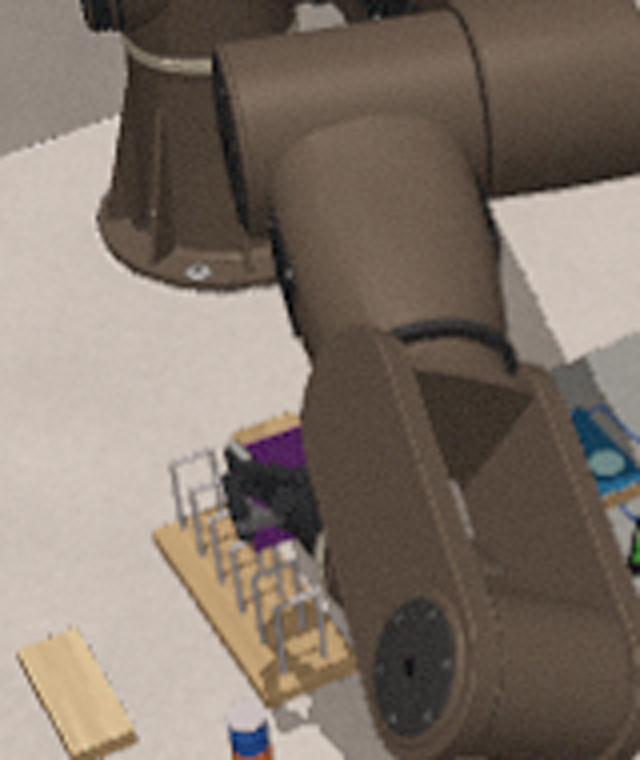

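View pics/t7b.png

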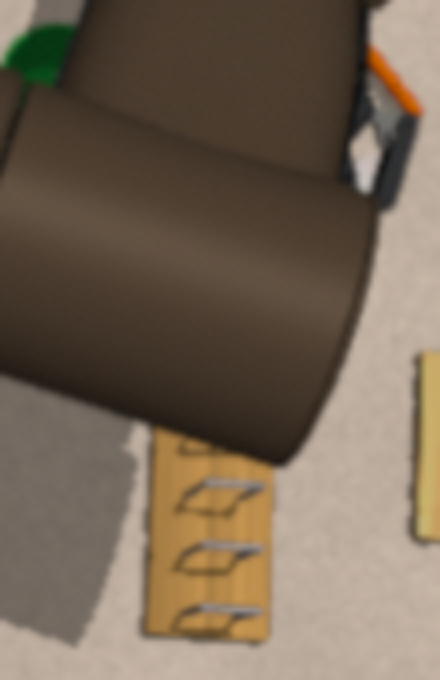

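Call:
apply_moves --series '[[[0.6,-2,0,0,0,0,-0.3],[1.2,-5,0,0,0,0,-0.3],[1.7,-7.5,0,0,0,0,-0.3],[2.1,-9.5,0,0,0,0,-0.3],[2.4,-11,0,0,0,0,-0.3],[2.6,-12,0,0,0,0,-0.3],[2.6,-12,0,0,0,0,-0.3],[2.6,-12,0,0,0,0,-0.3]]]'

```text
clock: 9.1
ee_pos: [570.6, -278.9, 113.7]
orientation: [[-0.978, -0.191, 0.081], [0.08, 0.015, 0.997], [-0.191, 0.982, 0.0]]
wrist_force: [0.7, -0.7, -1.1]
gripper_width: 49.6
```

```bash
python3 - <<'E'
from h import *
st()
im=shot('scene','s8'); crop('scene',im,200,150,340,270,5,'s8b')
im=shot('top','t8'); crop('top',im,360,120,470,290,4,'t8b')
E
```

```text
t 9.1 p [ 570.6 -278.9  113.7] q [-0.344  1.491  0.411 -0.48   2.557 -2.032] F [ 0.7 -0.7 -1.1] w 49.6
```

View pics/s8b.png

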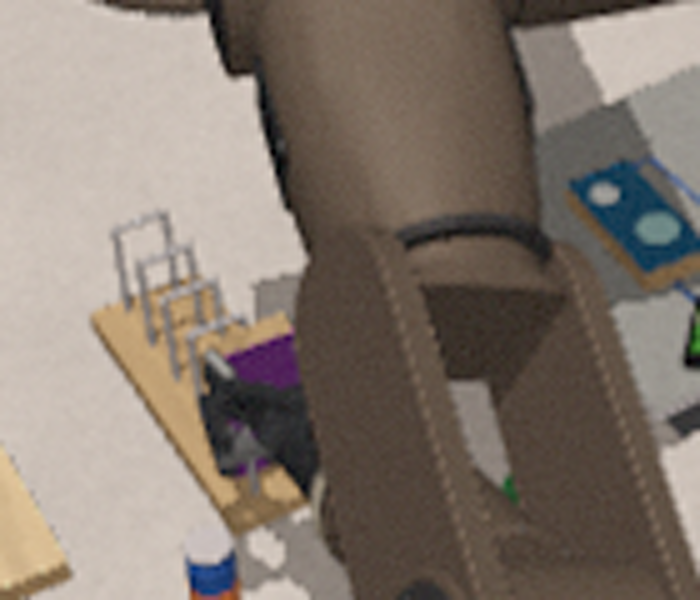

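View pics/t8b.png

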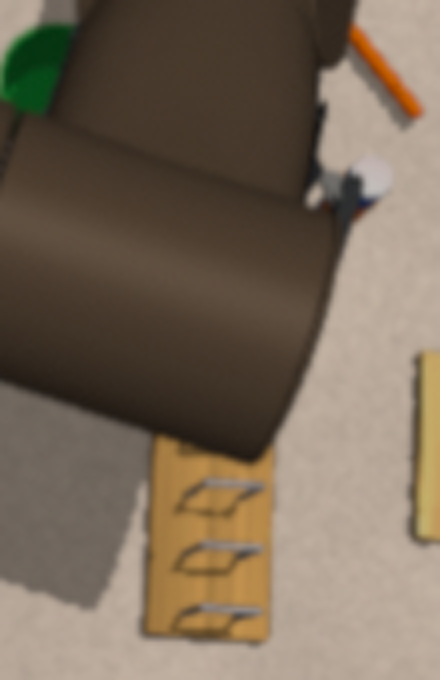

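Call:
apply_moves --series '[[[0.06,-0.3,0,0,0,0,-0.3],[0.1,-0.5,0,0,0,0,-0.3],[0.1,-0.5,0,0,0,0,-0.3]]]'

```text
clock: 9.5
ee_pos: [570.7, -278.7, 112.4]
orientation: [[-0.979, -0.189, 0.083], [0.081, 0.017, 0.997], [-0.189, 0.982, -0.002]]
wrist_force: [1.0, -3.2, 26.6]
gripper_width: 49.5
```

Call:
apply_moves --series '[[[0.02,-0.1,0,0,0,0,-0.3],[0.04,-0.2,0,0,0,0,-0.3],[0.04,-0.2,0,0,0,0,-0.3]]]'

```text
clock: 9.8
ee_pos: [570.9, -278.6, 112.3]
orientation: [[-0.979, -0.188, 0.084], [0.082, 0.018, 0.996], [-0.189, 0.982, -0.003]]
wrist_force: [1.1, -5.3, 38.7]
gripper_width: 49.8
```

Call:
apply_moves --series '[[[-0.11,0.55,0,0,0,0,-0.3],[-0.11,0.55,0,0,0,0,-0.3]]]'

```text
clock: 10.0
ee_pos: [570.8, -278.9, 113.1]
orientation: [[-0.978, -0.192, 0.081], [0.08, 0.015, 0.997], [-0.193, 0.981, 0.0]]
wrist_force: [0.2, 0.2, -2.7]
gripper_width: 49.7
```

Call:
apply_moves --series '[[[0,0,0,0,0,0,0.3],[0,0,0,0,0,0,0.5],[0,0,0,0,0,0,0.5],[0,0,0,0,0,0,0.5]]]'

```text
clock: 10.4
ee_pos: [570.3, -278.7, 111.7]
orientation: [[-0.979, -0.19, 0.081], [0.08, 0.015, 0.997], [-0.19, 0.982, 0.001]]
wrist_force: [-0.2, 0.0, 0.3]
gripper_width: 63.8
```

```bash
python3 - <<'E'
from h import *
st()
im=shot('scene','s9'); crop('scene',im,200,150,340,270,5,'s9b')
E
```

```text
t 10.4 p [ 570.3 -278.7  111.7] q [-0.344  1.494  0.41  -0.479  2.557 -2.032] F [-0.2  0.   0.3] w 63.8
```

View pics/s9b.png

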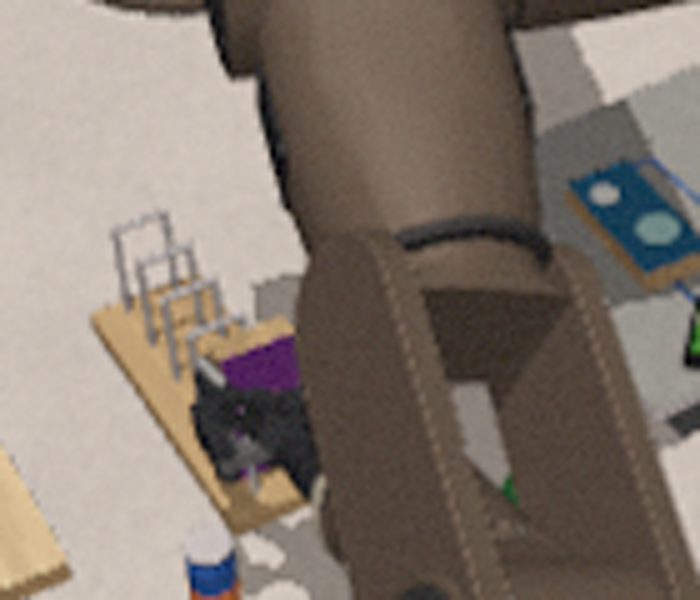

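Call:
apply_moves --series '[[[-0.4,2,0,0,0,0,0.5],[-1,5,0,0,0,0,0.5],[-1.9,10,0,0,0,0,0.5],[-2.9,15,0,0,0,0,0.5],[-2.9,15,0,0,0,0,0.5],[-2.9,15,0,0,0,0,0.5]]]'

```text
clock: 11.05
ee_pos: [570.5, -278.9, 268.1]
orientation: [[-0.978, -0.195, 0.081], [0.08, 0.017, 0.997], [-0.195, 0.981, -0.001]]
wrist_force: [-0.4, -1.3, -0.2]
gripper_width: 64.1
```

```bash
python3 - <<'E'
from h import *
st()
im=shot('scene','s10'); crop('scene',im,200,150,340,270,5,'s10b')
goto([598,-281,215],Rt(0,-94.6))
E
```

```text
t 11.05 p [ 570.5 -278.9  268.1] q [-0.344  1.31   0.473 -0.577  2.656 -2.145] F [-0.4 -1.3 -0.2] w 64.1
row [-1.74, -5.56, 0.01] [74.1, -61.0, -61.1] minrows 13.2
```

View pics/s10b.png

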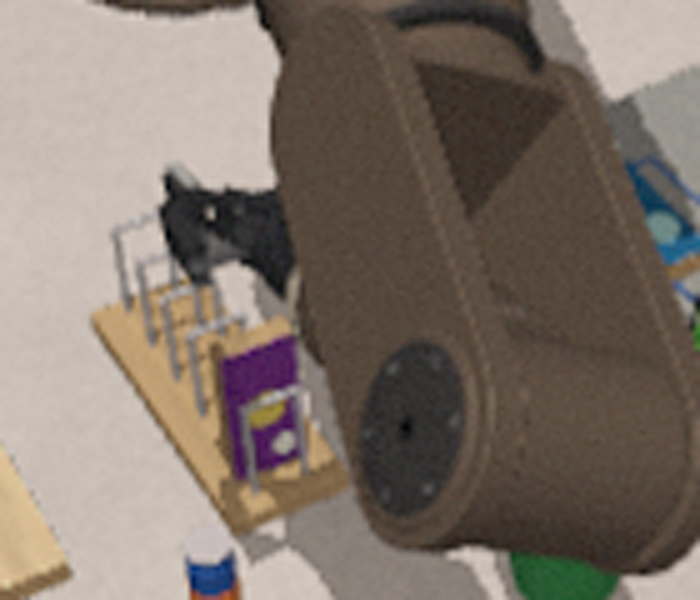

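```bash
python3 - <<'E'
from h import *
goto([580,-281,240],Rt(0,-4.6))
E
```

```text
row [-0.47, -2.76, -0.14] [-0.0, 0.0, -78.9] minrows 9.2
```

Call:
apply_moves --series '[[[-0.5,-2.8,-0.1,0,0,-79,0.2],[-0.5,-2.8,-0.1,0,0,-79,0.2],[-0.5,-2.8,-0.1,0,0,-79,0.2],[-0.5,-2.8,-0.1,0,0,-79,0.2],[-0.5,-2.8,-0.1,0,0,-79,0.2],[-0.5,-2.8,-0.1,0,0,-79,0.2],[-0.5,-2.8,-0.1,0,0,-79,0.2],[-0.5,-2.8,-0.1,0,0,-79,0.2],[-0.5,-2.8,-0.1,0,0,-79,0.2],[-0.5,-2.8,-0.1,0,0,-79,0.2],[-0.5,-2.8,-0.1,0,0,-79,0.2],[-0.5,-2.8,-0.1,0,0,-79,0.2],[-0.5,-2.8,-0.1,0,0,-79,0.2]]]'

```text
clock: 12.4
ee_pos: [581.0, -280.6, 237.4]
orientation: [[-0.002, -0.997, 0.081], [0.001, 0.081, 0.997], [-1.0, 0.002, 0.001]]
wrist_force: [-0.1, 0.3, -0.6]
gripper_width: 51.4
```

```bash
python3 - <<'E'
from h import *
st()
goto([598,-281,150],Rt(0,-94.6))
E
```

```text
t 12.4 p [ 581.  -280.6  237.4] q [-0.497  0.449  1.573  0.     1.123 -1.987] F [-0.1  0.3 -0.6] w 51.4
row [8.74, -1.72, 0.09] [90.0, -0.0, -0.1] minrows 10.5
```

Call:
apply_moves --series '[[[4,-1.7,0.1,90,0,0,0.2],[4,-1.7,0.1,90,0,0,0.2],[4,-1.7,0.1,90,0,0,0.2],[4,-1.7,0.1,90,0,0,0.2],[4,-1.7,0.1,90,0,0,0.2],[4,-1.7,0.1,90,0,0,0.2],[4,-1.7,0.1,90,0,0,0.2],[4,-1.7,0.1,90,0,0,0.2],[8,-1.7,0.1,90,0,0,0.2],[8.7,-1.7,0.1,90,0,0,0.2],[8.7,-1.7,0.1,90,0,0,0.2],[8.7,-1.7,0.1,90,0,0,0.2],[8.7,-1.7,0.1,90,0,0,0.2]]]'

```text
clock: 13.7
ee_pos: [597.9, -280.9, 150.8]
orientation: [[-0.001, 0.078, 0.997], [0.001, 0.997, -0.078], [-1.0, 0.001, -0.001]]
wrist_force: [0.1, 0.3, 0.1]
gripper_width: 51.2
```

```bash
python3 - <<'E'
from h import *
st()
im=shot('scene','s11'); crop('scene',im,200,150,320,270,5,'s11b')
im=shot('top','t11'); crop('top',im,370,170,470,290,5,'t11b')
o=bot.get_obs(); T=o['ee_pos'];R=o['orientation']
for k in (0,10,20,30): print(k,((proj('scene',[T-R[:,0]*k+R[:,2]*25,T-R[:,0]*k-R[:,2]*25])-[200,150])*5).round().tolist())
print(((proj('scene',[[598,-281,128],[598,-281,18]])-[200,150])*5).round().tolist())
E
```

```text
t 13.7 p [ 597.9 -280.9  150.8] q [-4.850e-01  5.520e-01  1.624e+00  1.000e-03  9.660e-01 -4.080e-01] F [0.1 0.3 0.1] w 51.2
0 [[264.0, 327.0], [229.0, 280.0]]
10 [[263.0, 315.0], [227.0, 268.0]]
20 [[261.0, 302.0], [225.0, 255.0]]
30 [[260.0, 290.0], [224.0, 243.0]]
[[250.0, 330.0], [266.0, 454.0]]
```

View pics/s11b.png

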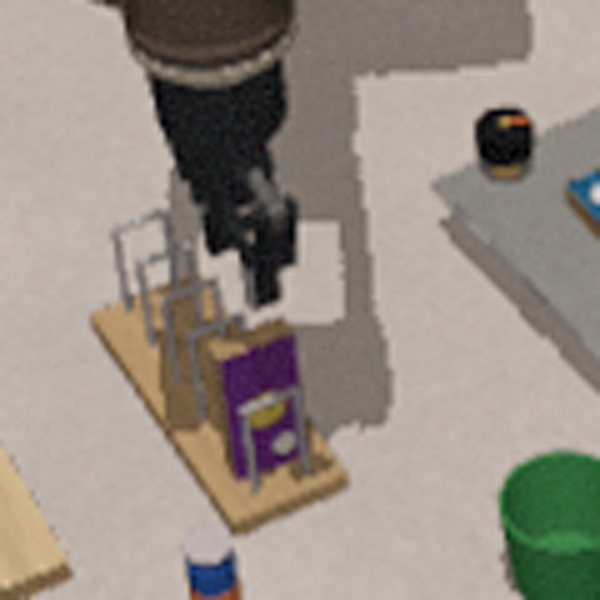

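View pics/t11b.png

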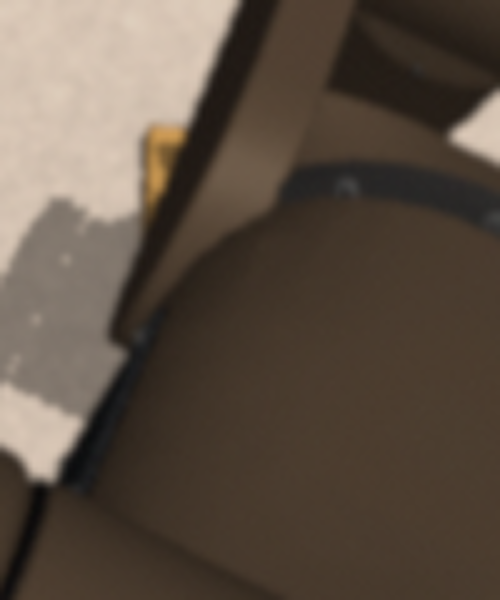

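Call:
apply_moves --series '[[[2,0,0,0,0,0,0.2],[4,0,0,0,0,0,0.2],[5.5,0,0,0,0,0,0.2],[6.5,0,0,0,0,0,0.2],[6.8,0,0,0,0,0,0.2],[6.8,0,0,0,0,0,0.2],[6.8,0,0,0,0,0,0.2]]]'

```text
clock: 14.5
ee_pos: [597.8, -281.2, 84.0]
orientation: [[0.001, 0.081, 0.997], [0.0, 0.997, -0.081], [-1.0, 0.0, 0.001]]
wrist_force: [-0.8, -0.0, -0.5]
gripper_width: 51.1
```

```bash
python3 - <<'E'
from h import *
st()
im=shot('scene','s12'); crop('scene',im,200,150,320,270,5,'s12b')
E
```

```text
t 14.5 p [ 597.8 -281.2   84. ] q [-4.860e-01  6.280e-01  1.675e+00  1.000e-03  8.380e-01 -4.050e-01] F [-0.8 -0.  -0.5] w 51.1
```

View pics/s12b.png

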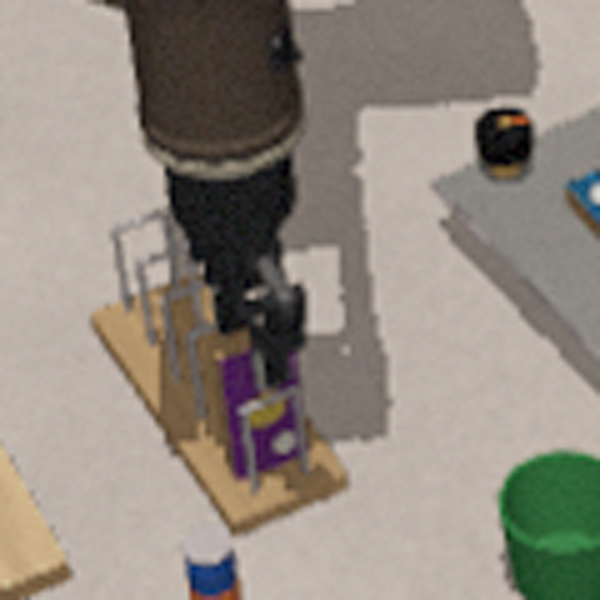

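```bash
python3 - <<'E'
from h import *
for z in (94.5,100,105,110,115): print(z,((proj('scene',[[623,-283.5,z],[637,-284,z],[618,-283,z]])-[200,150])*5+[5,10]).round().tolist())
im=load('pics/s12.png'); crop('scene',im,235,205,270,255,14,'s12c')
E
```

```text
94.5 [[277.0, 403.0], [288.0, 417.0], [274.0, 398.0]]
100 [[276.0, 397.0], [287.0, 410.0], [273.0, 392.0]]
105 [[276.0, 391.0], [286.0, 405.0], [272.0, 386.0]]
110 [[275.0, 386.0], [286.0, 399.0], [271.0, 381.0]]
115 [[274.0, 380.0], [285.0, 393.0], [271.0, 375.0]]
```

View pics/s12c.png

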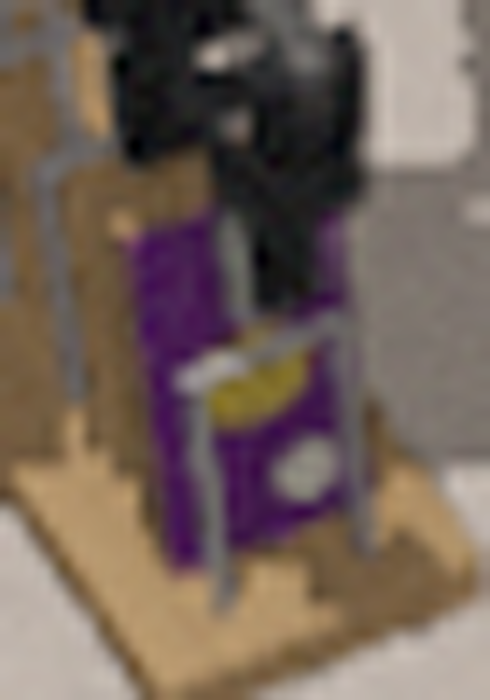

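Call:
apply_moves --series '[[[0,0,0,0,0,0,-0.3],[0,0,0,0,0,0,-0.5],[0,0,0,0,0,0,-0.8],[0,0,0,0,0,0,-0.8],[0,0,0,0,0,0,-0.8],[0,0,0,0,0,0,-0.8]]]' --force 50

```text
clock: 15.15
ee_pos: [597.8, -281.1, 83.9]
orientation: [[0.001, 0.081, 0.997], [0.0, 0.997, -0.081], [-1.0, 0.0, 0.001]]
wrist_force: [0.8, 1.1, 6.5]
gripper_width: 17.1
```

```bash
python3 - <<'E'
from h import *
st()
im=shot('scene','s13'); crop('scene',im,200,150,320,270,5,'s13b')
E
```

```text
t 15.15 p [ 597.8 -281.1   83.9] q [-4.860e-01  6.280e-01  1.676e+00  1.000e-03  8.370e-01 -4.050e-01] F [0.8 1.1 6.5] w 17.1
```

View pics/s13b.png

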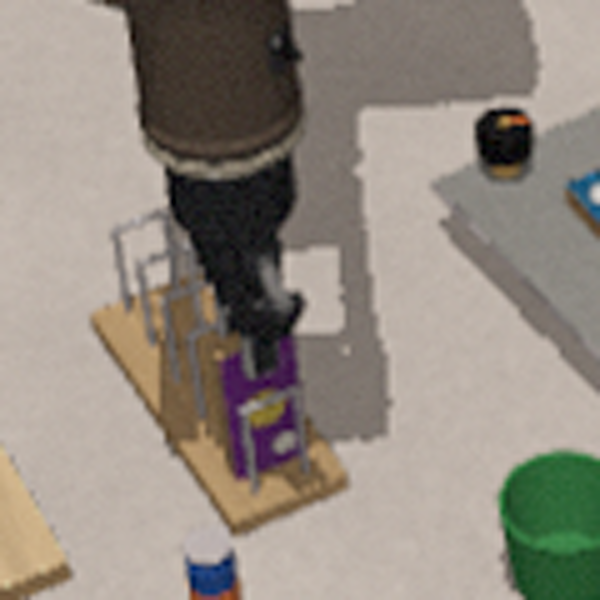

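Call:
apply_moves --series '[[[-1,0,0,0,0,0,-0.8],[-4,0,0,0,0,0,-0.8],[-7,0,0,0,0,0,-0.8],[-9.5,0,0,0,0,0,-0.8],[-9.5,0,0,0,0,0,-0.8],[-9.5,0,-2,0,0,0,-0.8],[-9.5,0,-5,0,0,0,-0.8],[-9.5,0,-8,0,0,0,-0.8],[-9.5,0,-8,0,0,0,-0.8],[-9.5,0,-8,0,0,0,-0.8],[-9.5,0,-8,0,0,0,-0.8]]]'

```text
clock: 16.3
ee_pos: [518.3, -274.7, 178.4]
orientation: [[0.0, 0.081, 0.997], [0.0, 0.997, -0.081], [-1.0, 0.0, 0.0]]
wrist_force: [-0.4, -0.7, -1.0]
gripper_width: 17.0
```

```bash
python3 - <<'E'
from h import *
st()
im=shot('scene','s14'); crop('scene',im,200,130,320,270,5,'s14b')
im=shot('top','t14'); crop('top',im,370,170,470,290,5,'t14b')
E
```

```text
t 16.3 p [ 518.3 -274.7  178.4] q [-5.390e-01  4.240e-01  1.777e+00  1.000e-03  9.410e-01 -4.590e-01] F [-0.4 -0.7 -1. ] w 17.0
```

View pics/s14b.png

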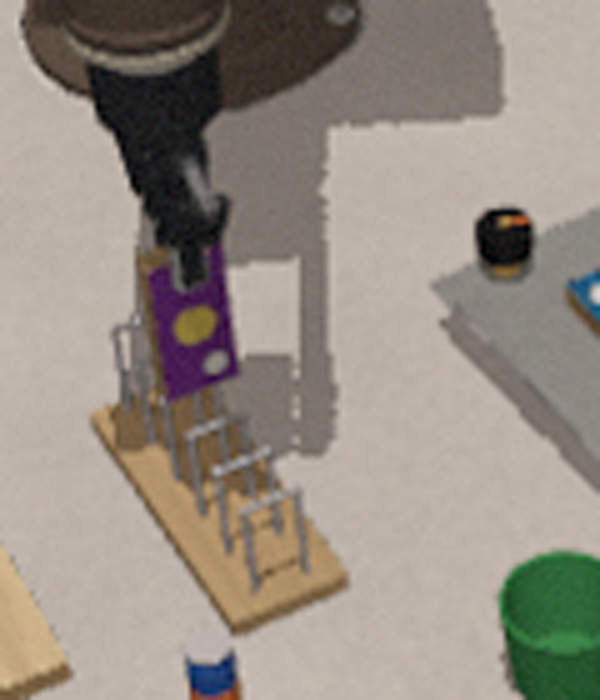

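Call:
apply_moves --series '[[[2,0,0,0,0,0,-0.8],[4.5,0,0,0,0,0,-0.8],[6.5,0,0,0,0,0,-0.8],[8,0,0,0,0,0,-0.8],[8.8,0,0,0,0,0,-0.8],[9.2,0,0,0,0,0,-0.8],[9.3,0,0,0,0,0,-0.8],[9.3,0,0,0,0,0,-0.8]]]'

```text
clock: 17.2
ee_pos: [518.1, -274.6, 85.8]
orientation: [[0.001, 0.081, 0.997], [0.0, 0.997, -0.081], [-1.0, 0.0, 0.001]]
wrist_force: [-0.0, 0.8, -0.6]
gripper_width: 16.7
```

```bash
python3 - <<'E'
from h import *
st()
im=shot('scene','s15'); crop('scene',im,200,150,320,270,5,'s15b')
E
```

```text
t 17.2 p [ 518.1 -274.6   85.8] q [-5.400e-01  5.410e-01  1.855e+00  1.000e-03  7.460e-01 -4.590e-01] F [-0.   0.8 -0.6] w 16.7
```

View pics/s15b.png

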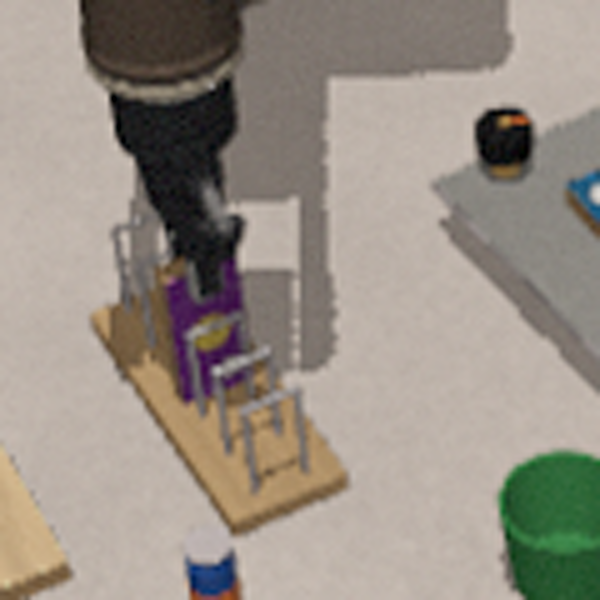

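Call:
apply_moves --series '[[[0.15,0,0,0,0,0,-0.8],[0.15,0,0,0,0,0,-0.8],[0.15,0,0,0,0,0,-0.3],[0.15,0,0,0,0,0,0],[0.15,0,0,0,0,0,0.1],[0.15,0,0,0,0,0,0.1],[-2,0,0,0,0,0,0.1],[-5,0,0,0,0,0,0.1],[-10,0,0,0,0,0,0.3],[-14,0,0,0,0,0,0.6],[-14,0,0,0,0,0,0.6]]]'

```text
clock: 18.35
ee_pos: [520.3, -276.1, 231.0]
orientation: [[0.007, 0.081, 0.997], [-0.004, 0.997, -0.081], [-1.0, -0.003, 0.008]]
wrist_force: [0.3, 0.1, -0.7]
gripper_width: 68.4
```

```bash
python3 - <<'E'
from h import *
st()
im=shot('scene','s16'); crop('scene',im,200,150,320,270,5,'s16b')
# blue target
R=Rt(11,-6); u=np.array([np.cos(np.radians(-6)),np.sin(np.radians(-6))]); c=np.array([588.8,21.7])-36*u
K=np.array([*c,60.5]); T=K+R[:,0]*29; print(T, T-100*R[:,0])
goto(T-100*R[:,0],R)
goto([535,-120,240],Rt(0,-4.6))
E
```

```text
t 18.35 p [ 520.3 -276.1  231. ] q [-5.400e-01  3.680e-01  1.721e+00  1.000e-03  1.044e+00 -4.590e-01] F [ 0.3  0.1 -0.7] w 68.4
[558.50035976  24.88462052  32.03281168] [539.52398738  26.87911762 130.19553002]
row [9.75, 30.31, -0.46] [-88.4, -8.4, -8.4] minrows 10.4
row [-1.2, 15.62, 0.33] [-90.0, 0.1, 0.3] minrows 10.5
```

View pics/s16b.png

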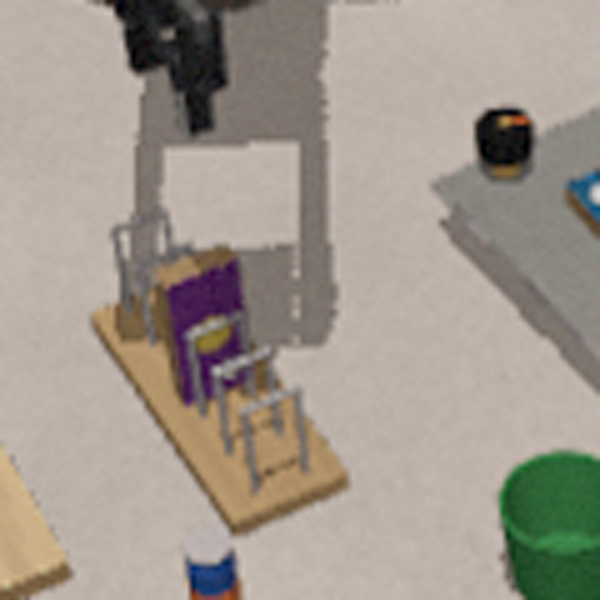

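Call:
apply_moves --series '[[[8,30.3,0.2,-88.4,-8.4,-8.4,0.6],[8,30.3,0.2,-88.4,-8.4,-8.4,0.6],[8,30.3,0.2,-88.4,-8.4,-8.4,0.6],[8,30.3,0.2,-88.4,-8.4,-8.4,0.6],[8,30.3,0.2,-88.4,-8.4,-8.4,0.6],[8,30.3,0.2,-88.4,-8.4,-8.4,0.6],[8,30.3,0.2,-88.4,-8.4,-8.4,0.6],[8,30.3,0.2,-88.4,-8.4,-8.4,0.6],[8,30.3,0.2,-88.4,-8.4,-8.4,0.6],[8,30.3,0.2,-88.4,-8.4,-8.4,0.6],[8,30.3,0.2,-88.4,-8.4,-8.4,0.6],[8,30.3,0.2,-88.4,-8.4,-8.4,0.6],[8,30.3,0.2,-88.4,-8.4,-8.4,0.6]]]'

```text
clock: 19.7
ee_pos: [543.7, 27.3, 144.9]
orientation: [[0.184, -0.977, 0.106], [-0.017, 0.105, 0.994], [-0.983, -0.185, 0.003]]
wrist_force: [-0.8, 0.4, -0.4]
gripper_width: 68.7
```

```bash
python3 - <<'E'
from h import *
st()
R=Rt(11,-6); T=np.array([564.5,24.3,32]); goto(T-30*R[:,0],R); goto(T,R)
im=shot('scene','s17'); crop('scene',im,290,120,380,220,6,'s17b')
E
```

```text
t 19.7 p [543.7  27.3 144.9] q [ 0.008  0.331  2.066 -0.034  0.56  -1.429] F [-0.8  0.4 -0.4] w 68.7
row [8.48, 0.04, -0.1] [-0.1, 0.1, -0.4] minrows 1.7
row [11.48, 0.02, -0.11] [-0.1, 0.1, -0.4] minrows 2.3
```

View pics/s17b.png

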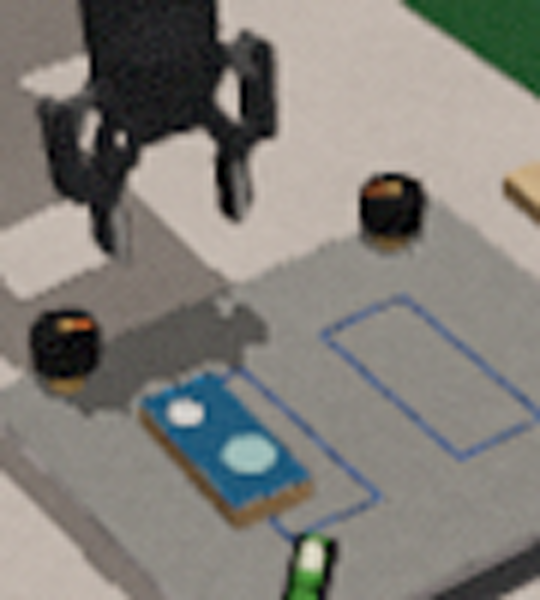

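Call:
apply_moves --series '[[[4,0,-0.1,0,0,0,0.6],[7,0,-0.1,0,0,0,0.6],[9.5,0,-0.1,0,0,0,0.6],[10.8,0,-0.1,0,0,0,0.6],[11.3,0,-0.1,0,0,0,0.6],[11.3,0,-0.1,0,0,0,0.6],[11.3,0,-0.1,0,0,0,0.6]]]'

```text
clock: 20.45
ee_pos: [565.5, 24.5, 35.4]
orientation: [[0.186, -0.977, 0.104], [-0.017, 0.103, 0.995], [-0.982, -0.187, 0.003]]
wrist_force: [-0.1, -0.3, 0.4]
gripper_width: 68.7
```

```bash
python3 - <<'E'
from h import *
st()
im=shot('scene','s18'); crop('scene',im,290,120,380,220,6,'s18b')
E
```

```text
t 20.45 p [565.5  24.5  35.4] q [ 2.000e-03  5.410e-01  2.101e+00 -5.500e-02  3.130e-01 -1.414e+00] F [-0.1 -0.3  0.4] w 68.7
```

View pics/s18b.png

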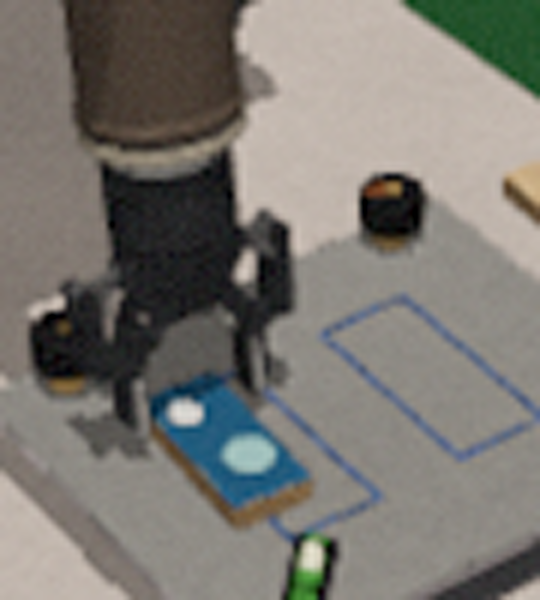

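Call:
apply_moves --series '[[[0.3,0.05,0,0,0,0,0.6],[0.3,0.05,0,0,0,0,0.2],[0.3,0.05,0,0,0,0,0.0],[0.3,0.05,0,0,0,0,-0.3],[0.3,0.05,0,0,0,0,-0.3],[0.3,0.05,0,0,0,0,-0.3],[0.3,0.05,0,0,0,0,-0.3]]]' --force 80

```text
clock: 21.2
ee_pos: [565.2, 24.5, 32.4]
orientation: [[0.186, -0.977, 0.104], [-0.017, 0.102, 0.995], [-0.982, -0.187, 0.003]]
wrist_force: [-5.4, 0.6, 16.9]
gripper_width: 49.8
```

```bash
python3 - <<'E'
from h import *
st()
im=shot('scene','s19'); crop('scene',im,290,120,380,220,6,'s19b')
E
```

```text
t 21.2 p [565.2  24.5  32.4] q [ 2.000e-03  5.460e-01  2.103e+00 -5.600e-02  3.060e-01 -1.413e+00] F [-5.4  0.6 16.9] w 49.8
```

View pics/s19b.png

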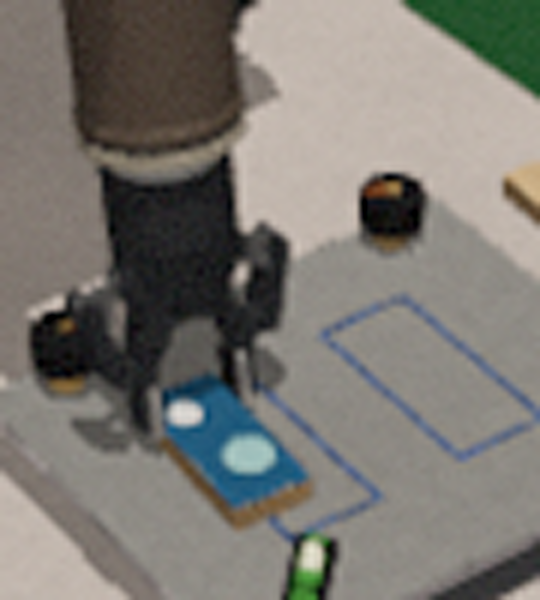

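Call:
apply_moves --series '[[[-1,-0.2,0,0,0,0,-0.3],[-3,-0.6,0,0,0,0,-0.3],[-6,-1.2,0,0,0,0,-0.3],[-10,-1.9,0,0,0,0,-0.3],[-15,-2.9,0,0,0,0,-0.3],[-20,-3.8,0,0,0,0,-0.3],[-20,-3.8,0,0,0,0,-0.3],[-20,-3.8,0,0,0,0,-0.3]]]'

```text
clock: 22.05
ee_pos: [565.8, 23.9, 237.1]
orientation: [[0.189, -0.977, 0.104], [-0.016, 0.102, 0.995], [-0.982, -0.189, 0.003]]
wrist_force: [0.2, 0.0, -1.3]
gripper_width: 49.5
```

```bash
python3 - <<'E'
from h import *
st()
im=shot('scene','s20'); crop('scene',im,270,60,380,220,5,'s20b')
R=Rt(-79,-4.6)
goto([570.5,-279,240],R)
E
```

```text
t 22.05 p [565.8  23.9 237.1] q [ 0.     0.235  1.923 -0.023  0.795 -1.452] F [ 0.2  0.  -1.3] w 49.5
row [0.15, -3.75, -30.07] [-1.1, 1.0, 89.7] minrows 10.4
```

View pics/s20b.png

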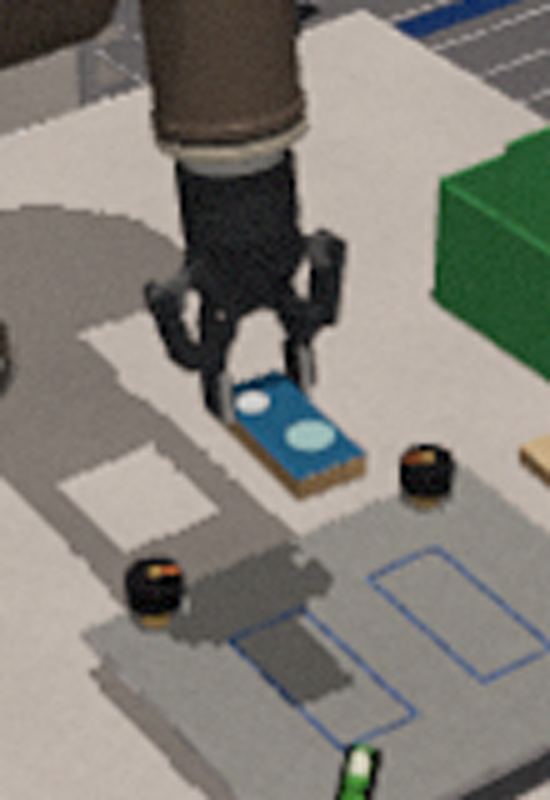

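Call:
apply_moves --series '[[[0.2,-3.7,-30.1,-1.1,1,89.7,-0.3],[0.2,-3.7,-30.1,-1.1,1,89.7,-0.3],[0.2,-3.7,-30.1,-1.1,1,89.7,-0.3],[0.2,-3.7,-30.1,-1.1,1,89.7,-0.3],[0.2,-3.7,-30.1,-1.1,1,89.7,-0.3],[0.2,-3.7,-30.1,-1.1,1,89.7,-0.3],[0.2,-3.7,-30.1,-1.1,1,89.7,-0.3],[0.2,-3.7,-30.1,-1.1,1,89.7,-0.3],[0.2,-3.7,-30.1,-1.1,1,89.7,-0.3],[0.2,-3.7,-30.1,-1.1,1,89.7,-0.3],[0.2,-3.7,-30.1,-1.1,1,89.7,-0.3],[0.2,-3.7,-30.1,-1.1,1,89.7,-0.3],[0.2,-3.7,-30.1,-1.1,1,89.7,-0.3],[0.2,-3.7,-30.1,-1.1,1,89.7,-0.3],[0.2,-3.7,-30.1,-1.1,1,89.7,-0.3],[0.2,-3.7,-30.1,-1.1,1,89.7,-0.3],[0.2,-3.7,-30.1,-1.1,1,89.7,-0.3]]]'

```text
clock: 23.8
ee_pos: [570.5, -279.4, 240.3]
orientation: [[-0.978, -0.193, 0.081], [0.079, 0.017, 0.997], [-0.193, 0.981, -0.001]]
wrist_force: [0.4, -0.6, -1.1]
gripper_width: 49.5
```

```bash
python3 - <<'E'
from h import *
st(); im=shot('scene','s21'); crop('scene',im,200,130,340,270,5,'s21b')
goto([570.5,-279,125],Rt(-79,-4.6)); goto([570.5,-279,110],Rt(-79,-4.6))
E
```

```text
t 23.8 p [ 570.5 -279.4  240.3] q [-0.344  1.338  0.474 -0.552  2.633 -2.116] F [ 0.4 -0.6 -1.1] w 49.5
row [2.22, -11.28, 0.05] [-0.0, 0.0, 0.1] minrows 2.3
row [2.51, -12.76, 0.05] [-0.0, 0.0, 0.1] minrows 2.6
```

View pics/s21b.png

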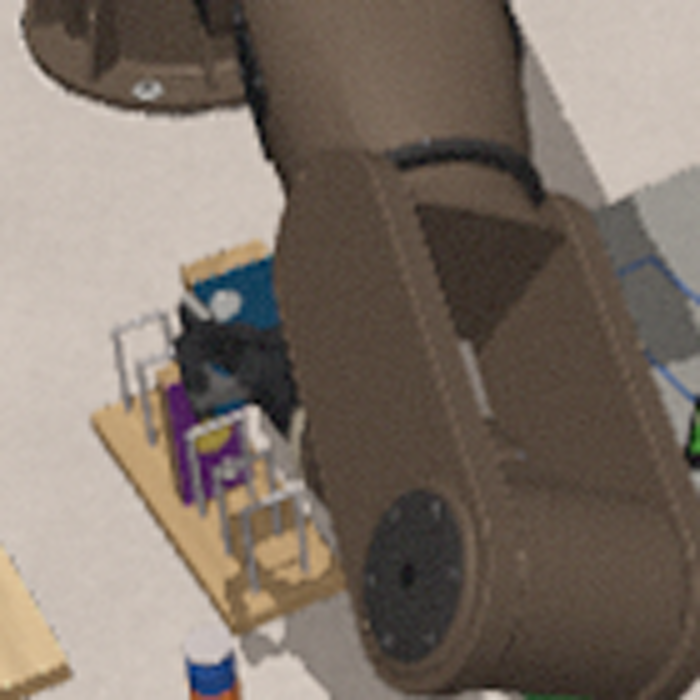

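Call:
apply_moves --series '[[[0.6,-3,0,0,0,0,-0.3],[1.3,-7,0,0,0,0,-0.3],[1.8,-9.5,0,0,0,0,-0.3],[2.3,-11.5,0,0,0,0,-0.3],[2.45,-12.5,0,0,0,0,-0.3],[2.45,-12.5,0,0,0,0,-0.3]]]'

```text
clock: 24.45
ee_pos: [570.1, -279.3, 110.8]
orientation: [[-0.979, -0.189, 0.081], [0.079, 0.015, 0.997], [-0.19, 0.982, -0.0]]
wrist_force: [-0.0, 0.1, -1.2]
gripper_width: 49.6
```

Call:
apply_moves --series '[[[0.04,-0.2,0,0,0,0,-0.3],[0.08,-0.4,0,0,0,0,-0.3],[0.08,-0.4,0,0,0,0,-0.3]]]'

```text
clock: 24.75
ee_pos: [570.6, -279.4, 108.5]
orientation: [[-0.978, -0.192, 0.081], [0.079, 0.016, 0.997], [-0.192, 0.981, -0.001]]
wrist_force: [-0.9, 0.3, -0.4]
gripper_width: 49.5
```

Call:
apply_moves --series '[[[0.04,-0.2,0,0,0,0,-0.3],[0.08,-0.4,0,0,0,0,-0.3],[0.08,-0.4,0,0,0,0,-0.3]]]'

```text
clock: 25.05
ee_pos: [570.2, -279.3, 103.3]
orientation: [[-0.978, -0.19, 0.081], [0.079, 0.016, 0.997], [-0.191, 0.982, -0.0]]
wrist_force: [-0.0, 0.1, -0.7]
gripper_width: 49.7
```

Call:
apply_moves --series '[[[0.02,-0.1,0,0,0,0,-0.3],[0.05,-0.25,0,0,0,0,-0.3],[0.05,-0.25,0,0,0,0,-0.3]]]'

```text
clock: 25.35
ee_pos: [570.2, -279.3, 100.7]
orientation: [[-0.978, -0.19, 0.081], [0.079, 0.016, 0.997], [-0.191, 0.982, -0.0]]
wrist_force: [-0.2, 0.1, -0.9]
gripper_width: 49.5
```

Call:
apply_moves --series '[[[0.02,-0.1,0,0,0,0,-0.3],[0.04,-0.2,0,0,0,0,-0.3],[0.04,-0.2,0,0,0,0,-0.3]]]'

```text
clock: 25.65
ee_pos: [570.3, -279.2, 99.7]
orientation: [[-0.978, -0.19, 0.081], [0.079, 0.016, 0.997], [-0.191, 0.982, -0.001]]
wrist_force: [1.2, 0.9, 5.1]
gripper_width: 49.4
```

Contact made. Release and rise.

Call:
apply_moves --series '[[[0,0.05,0,0,0,0,-0.3],[0,0.05,0,0,0,0,0.1],[0,0.05,0,0,0,0,0.4],[0,0.05,0,0,0,0,0.5],[0,0.05,0,0,0,0,0.5],[-0.4,2,0,0,0,0,0.5],[-1,5,0,0,0,0,0.5],[-1.9,10,0,0,0,0,0.5],[-2.9,16,0,0,0,0,0.5],[-2.9,16,0,0,0,0,0.5],[-2.9,16,0,0,0,0,0.5]]]'

```text
clock: 26.75
ee_pos: [568.6, -279.2, 265.9]
orientation: [[-0.977, -0.196, 0.081], [0.079, 0.018, 0.997], [-0.197, 0.98, -0.002]]
wrist_force: [-0.6, 1.0, 0.2]
gripper_width: 63.9
```

```bash
python3 - <<'E'
from h import *
st(); im=shot('scene','s22'); crop('scene',im,200,130,340,270,5,'s22b')
goto([560,-200,270],Rt(0,-4.6))
E
```

```text
t 26.75 p [ 568.6 -279.2  265.9] q [-0.345  1.306  0.487 -0.568  2.646 -2.133] F [-0.6  1.   0.2] w 63.9
row [1.31, 0.93, 7.82] [-0.1, -0.0, -78.8] minrows 9.2
```

View pics/s22b.png

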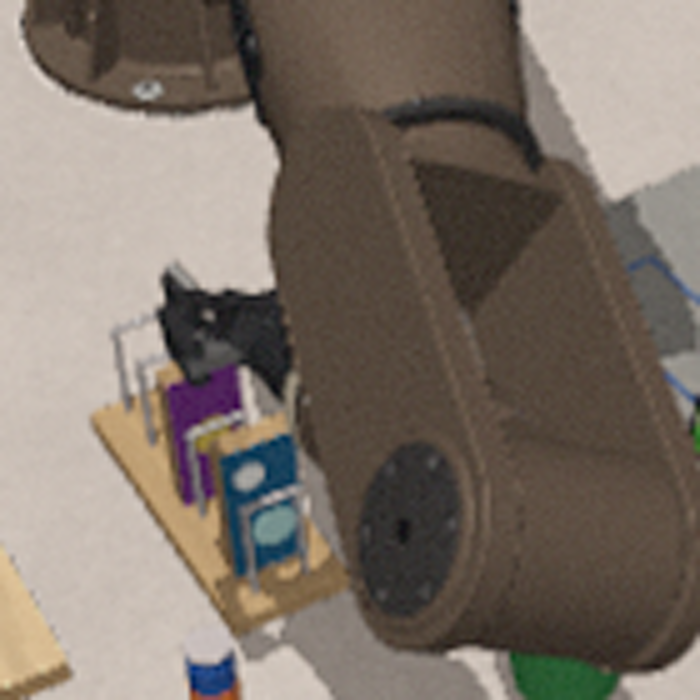

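```bash
python3 - <<'E'
from h import *
goto([500,-100,250],Rt(0,-4.6))
E
```

```text
row [8.35, 0.3, 17.31] [-0.1, -0.0, -78.8] minrows 9.2
```

Call:
apply_moves --series '[[[-2,1,9,0,0,-40,0.6],[-2,1,9,0,0,-40,0.6],[-2,1,9,0,0,-40,0.6],[-2,1,9,0,0,-40,0.6],[-2,1,9,0,0,-40,0.6],[8.3,0.3,17.3,0,0,-78.8,0.6],[8.3,0.3,17.3,0,0,-78.8,0.6],[8.3,0.3,17.3,0,0,-78.8,0.6],[8.3,0.3,17.3,0,0,-78.8,0.6],[8.3,0.3,17.3,0,0,-78.8,0.6],[8.3,0.3,17.3,0,0,-78.8,0.6],[8.3,0.3,17.3,0,0,-78.8,0.6],[8.3,0.3,17.3,0,0,-78.8,0.6],[8.3,0.3,17.3,0,0,-78.8,0.6]]]'

```text
clock: 28.2
ee_pos: [501.1, -100.2, 248.0]
orientation: [[-0.005, -0.997, 0.081], [0.0, 0.081, 0.997], [-1.0, 0.005, -0.0]]
wrist_force: [0.5, -0.4, 0.2]
gripper_width: 68.2
```

```bash
python3 - <<'E'
from h import *
st()
im=shot('scene','s23'); crop('scene',im,200,120,440,260,3,'s23b')
im=shot('top','t23'); crop('top',im,200,145,345,275,5,'t23b')
E
```

```text
t 28.2 p [ 501.1 -100.2  248. ] q [-2.560e-01  2.460e-01  1.857e+00 -1.000e-03  1.044e+00 -1.745e+00] F [ 0.5 -0.4  0.2] w 68.2
```

View pics/s23b.png

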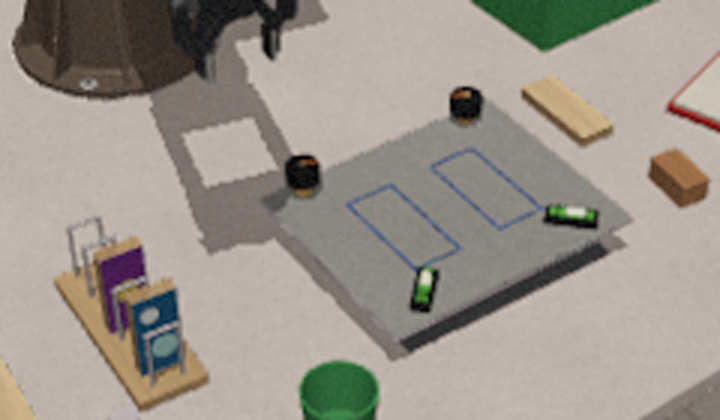

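View pics/t23b.png

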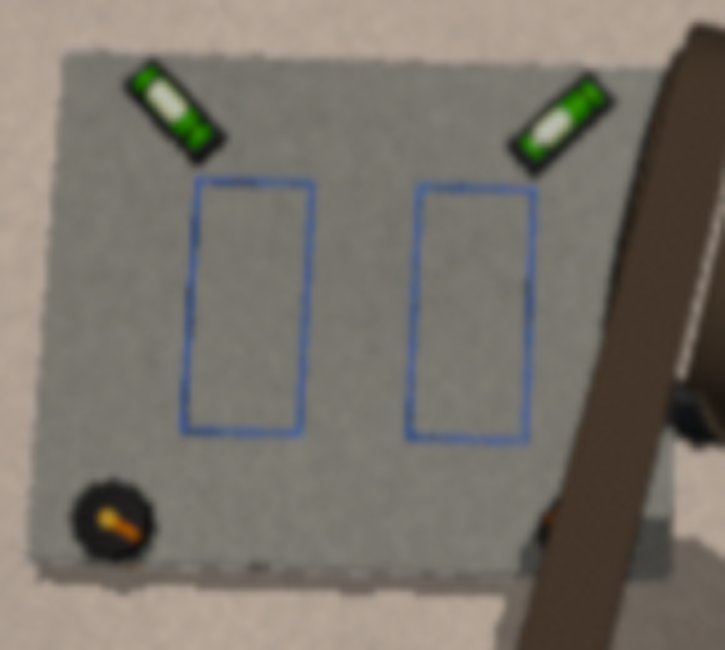

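```bash
cat >> h.py <<'E'
def bubbles(f='top',im=None,s=6):
    """returns bubble offsets mm (left-knob bubble from back-right vial, right-knob from back-left)"""
    U=up(im,s); h=hsv(U).astype(int); H,S,V=h[...,0],h[...,1],h[...,2]
    psi=np.radians(-2.5); ux=np.array([np.cos(psi),np.sin(psi)]); uy=np.array([-ux[1],ux[0]])
    mid=MID
    out={}
    for nm,loc,d in (('L',(105,-105),(-1,1)),('R',(105,105),(-1,-1))):
        c=mid+loc[0]*ux+loc[1]*uy; dv=(d[0]*ux+d[1]*uy)/np.sqrt(2); nv=np.array([-dv[1],dv[0]])
        t=np.arange(-34,34.1,.5); prof=[]
        green=[];white=[]
        for tt in t:
            P=np.array([[*(c+tt*dv+w*nv),60] for w in np.arange(-4,4.1,1)])
            uv=proj(f,P); 
            vals=np.array([U[int(round((v+.5)*s-.5)),int(round((u+.5)*s-.5))] for u,v in uv]).astype(float)
            m=vals.mean(0); prof.append(m)
        prof=np.array(prof); out[nm]=(t,prof)
    return out
MID=np.array([597.5,104.5])
def bub(f,im):
    r={}
    for nm,(t,p) in bubbles(f,im).items():
        w=np.minimum(p[:,0],p[:,2])   # red/blue: white only
        g=p[:,1]
        wt=np.clip(w-(w[(abs(t)<25)].min()+w[abs(t)<25].max())/2,0,None)*(abs(t)<25)
        gv=g>(g[abs(t)<30].min()+g[abs(t)<25].max())*0.3
        idx=t[(w>(w[abs(t)<25].min()+w[abs(t)<25].max())/2)&(abs(t)<25)]
        gi=t[(p[:,1]>60)&(abs(t)<31)]
        r[nm]=(round((wt*t).sum()/wt.sum(),2),idx.min(),idx.max(),gi.min(),gi.max())
    return r
E
python3 - <<'E'
from h import *
im=load('pics/top0.png')
im=load('pics/t23.png'); h=hsv(im).astype(int); H,S,V=h[...,0],h[...,1],h[...,2]
m=(H>100)&(H<125)&(S>55); m[:,:230]=0; m[:,312:]=0;m[:178]=0;m[236:]=0
for b in blobs(m,20): print(b[0],wrect('top',b[2],50))
for f,k in (('top',load('pics/t23.png')),('top',load('pics/top0.png')),('scene',load('pics/s23.png')),('scene',load('pics/scene0.png'))): print(f,bub(f,k))
t,p=bubbles('top',im)['L']; print(np.c_[t,p].round(0)[::4].tolist())
E
```

```text
235 (array([603.6, 166. ]), array([141.3,  66.5]), -2.2)
228 (array([598.6,  45.8]), array([141.1,  66.1]), -2.3)
top {'L': (np.float64(5.24), np.float64(-5.5), np.float64(16.5), np.float64(-30.5), np.float64(24.5)), 'R': (np.float64(-9.77), np.float64(-21.5), np.float64(2.0), np.float64(-30.5), np.float64(30.5))}
top {'L': (np.float64(5.25), np.float64(-5.5), np.float64(16.5), np.float64(-30.5), np.float64(23.5)), 'R': (np.float64(-9.77), np.float64(-21.5), np.float64(2.0), np.float64(-30.5), np.float64(30.5))}
scene {'L': (np.float64(8.3), np.float64(-3.5), np.float64(20.0), np.float64(-30.5), np.float64(30.5)), 'R': (np.float64(-8.16), np.float64(-19.5), np.float64(3.5), np.float64(-30.5), np.float64(30.5))}
scene {'L': (np.float64(8.36), np.float64(-3.5), np.float64(20.0), np.float64(-30.0), np.float64(30.5)), 'R': (np.float64(-8.07), np.float64(-19.5), np.float64(3.5), np.float64(-30.5), np.float64(30.5))}
[[-34.0, 117.0, 116.0, 108.0], [-32.0, 99.0, 97.0, 91.0], [-30.0, 71.0, 74.0, 64.0], [-28.0, 47.0, 69.0, 39.0], [-26.0, 36.0, 85.0, 18.0], [-24.0, 34.0, 97.0, 7.0], [-22.0, 32.0, 93.0, 5.0], [-20.0, 30.0, 83.0, 8.0], [-18.0, 30.0, 86.0, 6.0], [-16.0, 32.0, 97.0, 4.0], [-14.0, 35.0, 106.0, 4.0], [-12.0, 35.0, 107.0, 4.0], [-10.0, 37.0, 108.0, 6.0], [-8.0, 49.0, 110.0, 22.0], [-6.0, 77.0, 119.0, 55.0], [-4.0, 106.0, 130.0, 85.0], [-2.0, 127.0, 140.0, 107.0], [0.0, 136.0, 144.0, 116.0], [2.0, 138.0, 146.0, 119.0], [4.0, 138.0, 145.0, 118.0], [6.0, 137.0, 145.0, 118.0], [8.0, 138.0, 145.0, 118.0], [10.0, 136.0, 143.0, 116.0], [12.0, 127.0, 134.0, 109.0], [14.0, 106.0, 118.0, 90.0], [16.0, 84.0, 107.0, 68.0], [18.0, 63.0, 106.0, 44.0], [20.0, 46.0, 104.0, 22.0], [22.0, 36.0, 92.0, 14.0], [24.0, 31.0, 70.0, 19.0], [26.0, 30.0, 45.0, 26.0], [28.0, 33.0, 35.0, 30.0], [30.0, 47.0, 47.0, 44.0], [32.0, 74.0, 73.0, 68.0], [34.0, 101.0, 99.0, 92.0]]
```

```bash
sed -i 's/^MID=.*/MID=np.array([601.1,105.9])/; s/np.radians(-2.5); ux/np.radians(-2.3); ux/' h.py; python3 - <<'E'
from h import *
for f,k in (('top',load('pics/t23.png')),('scene',load('pics/s23.png'))): print(f,bub(f,k))
goto([475.5,-9.3,140],Rt(0,-4.6)); goto([475.5,-9.3,45],Rt(0,-4.6))
E
```

```text
top {'L': (np.float64(6.69), np.float64(-4.5), np.float64(18.5), np.float64(-30.5), np.float64(26.5)), 'R': (np.float64(-6.23), np.float64(-18.5), np.float64(5.5), np.float64(-30.5), np.float64(25.0))}
scene {'L': (np.float64(9.23), np.float64(-2.5), np.float64(21.0), np.float64(-30.0), np.float64(30.5)), 'R': (np.float64(-4.57), np.float64(-15.5), np.float64(6.5), np.float64(-30.5), np.float64(30.5))}
row [10.79, 3.23, 8.86] [-0.0, -0.0, -0.3] minrows 2.9
row [20.29, 3.18, 8.86] [-0.0, -0.0, -0.3] minrows 4.5
```

Call:
apply_moves --series '[[[5,3.2,8.9,0,0,-0.3,0.6],[5,3.2,8.9,0,0,-0.3,0.6],[8,3.2,8.9,0,0,-0.3,0.6],[12,3.2,8.9,0,0,-0.3,0.6],[15,3.2,8.9,0,0,-0.3,0.6],[15,3.2,8.9,0,0,-0.3,0.6],[15,3.2,8.9,0,0,-0.3,0.6]]]'

```text
clock: 29.0
ee_pos: [475.3, -8.8, 98.4]
orientation: [[-0.0, -0.997, 0.081], [-0.0, 0.081, 0.997], [-1.0, 0.0, -0.0]]
wrist_force: [-0.2, -0.9, -0.5]
gripper_width: 68.4
```

```bash
python3 - <<'E'
from h import *
st()
im=shot('scene','s24'); crop('scene',im,270,120,350,210,7,'s24b')
o=bot.get_obs(); goto([475.5,-9.3,45],Rt(0,-4.6))
E
```

```text
t 29.0 p [475.3  -8.8  98.4] q [-8.200e-02  3.990e-01  2.094e+00 -1.000e-03  6.480e-01 -1.571e+00] F [-0.2 -0.9 -0.5] w 68.4
row [5.43, 0.06, -0.04] [-0.0, -0.0, 0.1] minrows 1.1
```

View pics/s24b.png

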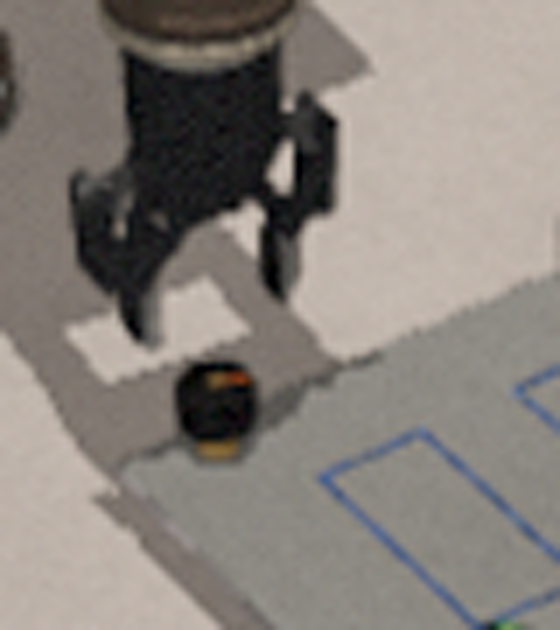

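Call:
apply_moves --series '[[[2,0,0,0,0,0,0.6],[4,0,0,0,0,0,0.6],[5,0,0,0,0,0,0.6],[5.3,0,0,0,0,0,0.5],[5.3,0,0,0,0,0,0.2],[5.3,0,0,0,0,0,-0.1],[5.3,0,0,0,0,0,-0.4],[5.3,0,0,0,0,0,-0.4],[5.3,0,0,0,0,0,-0.4]]]' --force 40

```text
clock: 29.95
ee_pos: [475.9, -9.1, 46.7]
orientation: [[0.004, -0.997, 0.081], [-0.001, 0.081, 0.997], [-1.0, -0.004, -0.001]]
wrist_force: [-1.8, -3.9, 6.7]
gripper_width: 38.9
```

```bash
python3 - <<'E'
from h import *
st()
im=shot('scene','s25'); crop('scene',im,270,120,350,210,7,'s25b')
E
```

```text
t 29.95 p [475.9  -9.1  46.7] q [-8.200e-02  4.910e-01  2.132e+00 -1.000e-03  5.150e-01 -1.571e+00] F [-1.8 -3.9  6.7] w 38.9
```

View pics/s25b.png

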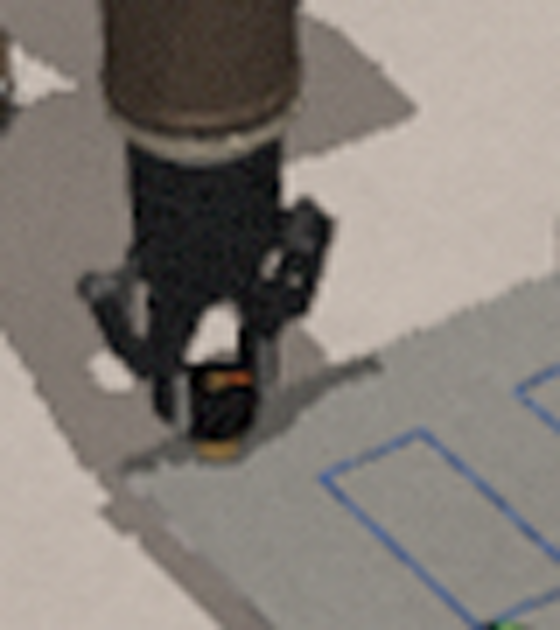

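Call:
apply_moves --series '[[[0,0,0,8,0,0,-0.4],[0,0,0,16,0,0,-0.4],[0,0,0,24,0,0,-0.4],[0,0,0,32,0,0,-0.4],[0,0,0,40,0,0,-0.4],[0,0,0,48,0,0,-0.4],[0,0,0,56,0,0,-0.4],[0,0,0,64,0,0,-0.4],[0,0,0,72,0,0,-0.4],[0,0,0,80,0,0,-0.4],[0,0,0,88,0,0,-0.4],[0,0,0,94,0,0,-0.4],[0,0,0,94,0,0,-0.4],[0,0,0,94,0,0,-0.4]]]'

```text
clock: 31.4
ee_pos: [478.2, -7.6, 46.7]
orientation: [[0.007, 0.151, 0.989], [0.0, 0.989, -0.151], [-1.0, 0.001, 0.007]]
wrist_force: [14.0, 23.5, -9.2]
gripper_width: 38.6
```

```bash
python3 - <<'E'
from h import *
st()
im=shot('scene','s26'); print(bub('scene',im)); crop('scene',im,270,120,430,230,5,'s26b')
im=shot('top','t26'); print(bub('top',im)); crop('top',im,200,145,345,275,5,'t26b')
E
```

```text
t 31.4 p [478.2  -7.6  46.7] q [-8.00e-02  4.92e-01  2.13e+00  2.00e-03  5.13e-01  7.00e-02] F [14.  23.5 -9.2] w 38.6
{'L': (np.float64(9.27), np.float64(-2.5), np.float64(21.0), np.float64(-29.5), np.float64(30.5)), 'R': (np.float64(0.67), np.float64(-11.0), np.float64(12.5), np.float64(-30.5), np.float64(30.5))}
{'L': (np.float64(6.71), np.float64(-4.5), np.float64(18.0), np.float64(-30.5), np.float64(26.5)), 'R': (np.float64(0.34), np.float64(-11.5), np.float64(12.0), np.float64(-30.5), np.float64(25.5))}
```

View pics/s26b.png

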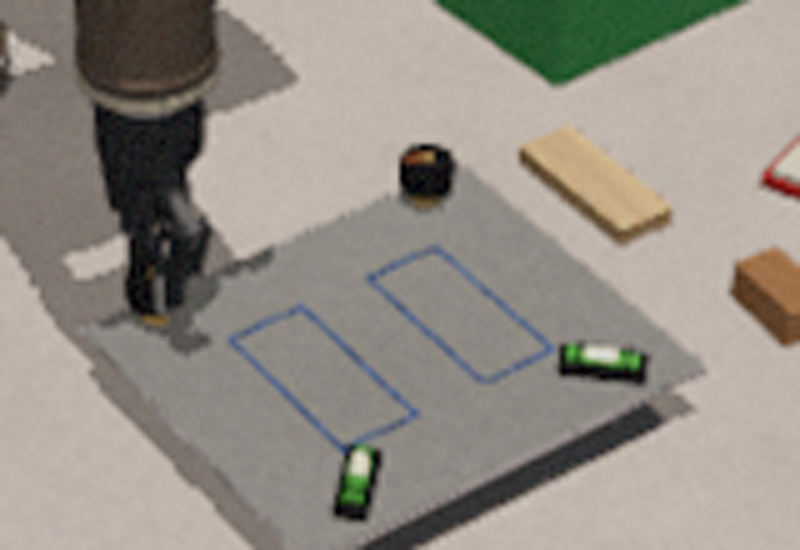

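View pics/t26b.png

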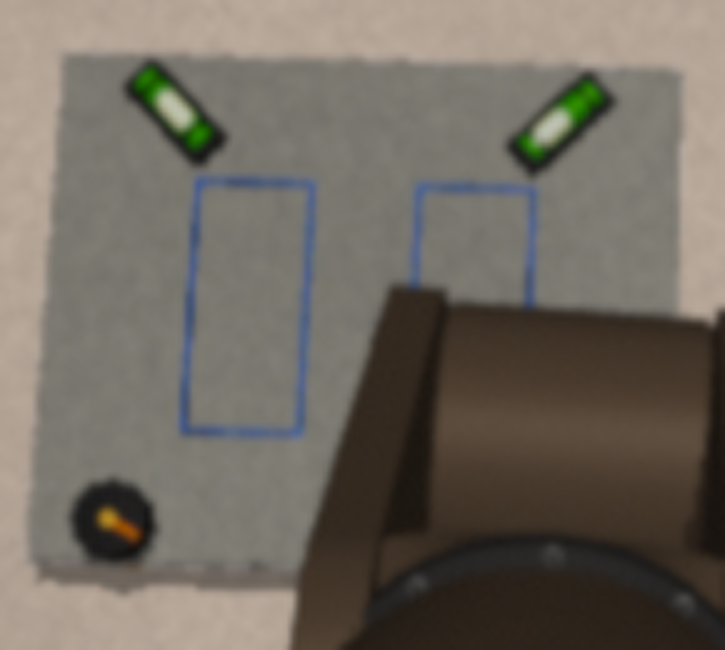

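Call:
apply_moves --series '[[[0,0,0,92,0,0,0],[0,0,0,92,0,0,0.3],[0,0,0,92,0,0,0.6],[0,0,0,92,0,0,0.6],[-3,0,0,92,0,0,0.6],[-7,0,0,92,0,0,0.6],[-7,0,0,92,0,0,0.6]]]'

```text
clock: 32.2
ee_pos: [478.0, -9.0, 120.3]
orientation: [[0.009, 0.934, 0.356], [-0.001, 0.356, -0.934], [-1.0, 0.008, 0.004]]
wrist_force: [-0.1, 0.7, -0.6]
gripper_width: 68.4
```

```bash
python3 - <<'E'
from h import *
st()
goto([488,231,115],Rt(0,-97)); 
im=shot('top','t27'); print(bub('top',im))
E
```

```text
t 32.2 p [478.   -9.  120.3] q [-8.200e-02  3.620e-01  2.078e+00 -1.000e-03  6.930e-01  1.125e+00] F [-0.1  0.7 -0.6] w 68.4
row [0.51, 9.48, -22.07] [-62.1, 0.5, -0.3] minrows 7.2
{'L': (np.float64(6.71), np.float64(-4.5), np.float64(18.0), np.float64(-30.5), np.float64(26.0)), 'R': (np.float64(0.33), np.float64(-11.5), np.float64(12.0), np.float64(-30.5), np.float64(25.0))}
```

Call:
apply_moves --series '[[[0.5,9.5,-22.1,-62,0,0,0.6],[0.5,9.5,-22.1,-62,0,0,0.6],[0.5,9.5,-22.1,-62,0,0,0.6],[0.5,9.5,-22.1,-62,0,0,0.6],[0.5,9.5,-22.1,-62,0,0,0.6],[0.5,9.5,-22.1,-62,0,0,0.6],[0.5,9.5,-22.1,-62,0,0,0.6],[0.5,9.5,-22.1,-62,0,0,0.6],[0.5,9.5,-22.1,-62,0,0,0.6],[0.5,9.5,-22.1,-62,0,0,0.6]]]'

```text
clock: 33.25
ee_pos: [483.7, 231.5, 110.5]
orientation: [[0.002, 0.118, 0.993], [-0.001, 0.993, -0.118], [-1.0, -0.0, 0.002]]
wrist_force: [0.2, -1.7, 0.0]
gripper_width: 68.2
```

```bash
python3 - <<'E'
from h import *
st()
im=shot('scene','s28'); crop('scene',im,310,90,390,180,7,'s28b')
goto([488,231,46],Rt(0,-97))
E
```

```text
t 33.25 p [483.7 231.5 110.5] q [ 0.391  0.448  1.953 -0.002  0.739  0.511] F [ 0.2 -1.7  0. ] w 68.2
row [6.45, 0.01, 0.42] [0.2, 0.1, 0.0] minrows 1.3
```

View pics/s28b.png

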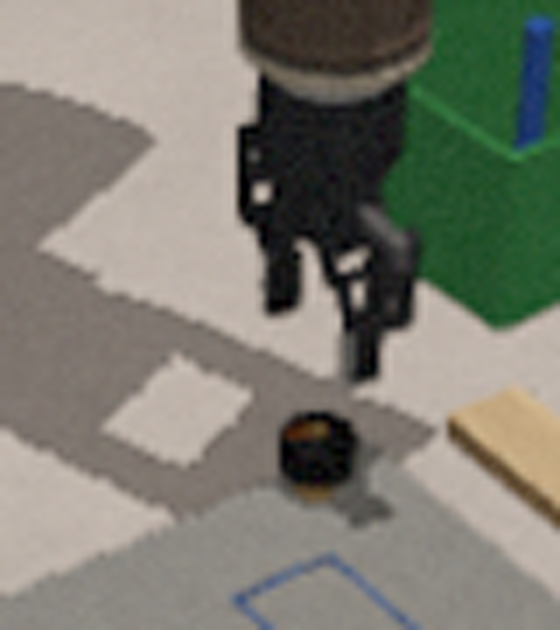

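Call:
apply_moves --series '[[[2,0,0.4,0,0,0,0.6],[4,0,0.4,0,0,0,0.6],[6,0,0.4,0,0,0,0.6],[6.4,0,0.4,0,0,0,0.6],[6.4,0,0.4,0,0,0,0.5],[6.4,0,0.4,0,0,0,0.2],[6.4,0,0.4,0,0,0,-0.1],[6.4,0,0.4,0,0,0,-0.4],[6.4,0,0.4,0,0,0,-0.4],[6.4,0,0.4,0,0,0,-0.4]]]' --force 40

```text
clock: 34.3
ee_pos: [487.3, 231.3, 47.6]
orientation: [[0.002, 0.118, 0.993], [-0.0, 0.993, -0.118], [-1.0, -0.0, 0.002]]
wrist_force: [-7.8, 1.7, 8.7]
gripper_width: 38.7
```

Gripped. Turn counter-clockwise about 102°.

Call:
apply_moves --series '[[[0,0,0,-8,0,0,-0.4],[0,0,0,-16,0,0,-0.4],[0,0,0,-24,0,0,-0.4],[0,0,0,-32,0,0,-0.4],[0,0,0,-40,0,0,-0.4],[0,0,0,-48,0,0,-0.4],[0,0,0,-56,0,0,-0.4],[0,0,0,-64,0,0,-0.4],[0,0,0,-72,0,0,-0.4],[0,0,0,-80,0,0,-0.4],[0,0,0,-88,0,0,-0.4],[0,0,0,-96,0,0,-0.4],[0,0,0,-102,0,0,-0.4],[0,0,0,-102,0,0,-0.4],[0,0,0,-102,0,0,-0.4]]]'

```text
clock: 35.8
ee_pos: [486.7, 230.9, 47.5]
orientation: [[0.001, -0.996, -0.091], [-0.001, -0.091, 0.996], [-1.0, -0.001, -0.001]]
wrist_force: [-8.5, -1.1, 12.7]
gripper_width: 38.3
```

```bash
python3 - <<'E'
from h import *
st()
im=shot('scene','s29'); print(bub('scene',im)); crop('scene',im,335,180,415,240,8,'s29b')
im=shot('top','t29'); print(bub('top',im)); crop('top',im,215,150,335,190,6,'t29b')
E
```

```text
t 35.8 p [486.7 230.9  47.5] q [ 0.388  0.549  1.988 -0.002  0.605 -1.273] F [-8.5 -1.1 12.7] w 38.3
{'L': (np.float64(4.64), np.float64(-7.5), np.float64(17.0), np.float64(-27.5), np.float64(30.5)), 'R': (np.float64(0.64), np.float64(-11.0), np.float64(12.5), np.float64(-30.5), np.float64(30.5))}
{'L': (np.float64(0.17), np.float64(-12.0), np.float64(12.0), np.float64(-30.5), np.float64(26.5)), 'R': (np.float64(0.2), np.float64(-12.0), np.float64(12.0), np.float64(-30.5), np.float64(25.5))}
```

View pics/s29b.png

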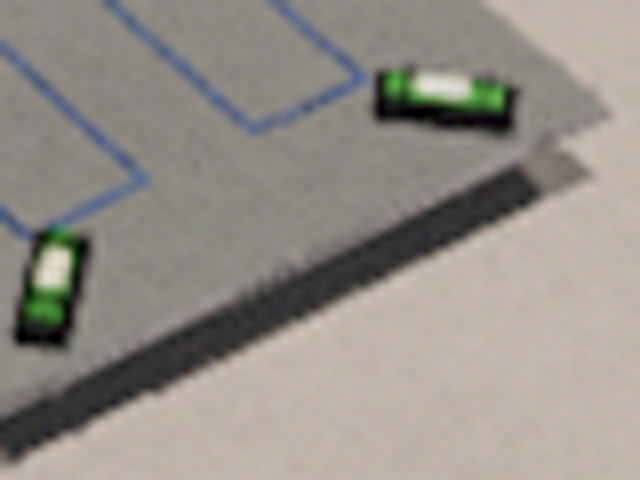

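View pics/t29b.png

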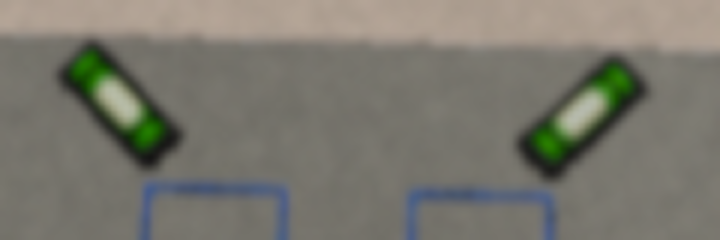

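```bash
python3 - <<'E'
from h import *
im=load('pics/t29.png')
for nm,(t,p) in bubbles('top',im).items():
    ex=p[:,1]-np.maximum(p[:,0],p[:,2]); print(nm,[(float(a),int(b),int(c)) for a,b,c in zip(t[6:-6:3],ex[6:-6:3],p[6:-6:3,1])])
    # green half-max ends
    g=np.where(ex>30)[0]; print(t[g[0]],t[g[-1]])
E
```

```text
L [(-31.0, -1, 87), (-29.5, 4, 71), (-28.0, 18, 68), (-26.5, 39, 80), (-25.0, 60, 97), (-23.5, 72, 110), (-22.0, 73, 110), (-20.5, 67, 102), (-19.0, 60, 95), (-17.5, 61, 97), (-16.0, 66, 108), (-14.5, 63, 120), (-13.0, 49, 133), (-11.5, 31, 145), (-10.0, 17, 157), (-8.5, 9, 166), (-7.0, 5, 171), (-5.5, 4, 174), (-4.0, 4, 174), (-2.5, 4, 175), (-1.0, 3, 175), (0.5, 3, 174), (2.0, 3, 174), (3.5, 3, 174), (5.0, 3, 174), (6.5, 3, 174), (8.0, 6, 170), (9.5, 12, 163), (11.0, 23, 150), (12.5, 35, 134), (14.0, 44, 115), (15.5, 50, 98), (17.0, 57, 93), (18.5, 68, 101), (20.0, 77, 112), (21.5, 79, 116), (23.0, 72, 107), (24.5, 56, 89), (26.0, 38, 69), (27.5, 18, 48), (29.0, 5, 34), (30.5, 0, 34)]
-27.0 26.5
R [(-31.0, 0, 89), (-29.5, 7, 77), (-28.0, 25, 76), (-26.5, 48, 87), (-25.0, 68, 101), (-23.5, 76, 107), (-22.0, 73, 102), (-20.5, 64, 92), (-19.0, 61, 86), (-17.5, 65, 92), (-16.0, 71, 105), (-14.5, 66, 117), (-13.0, 52, 130), (-11.5, 34, 143), (-10.0, 19, 156), (-8.5, 10, 167), (-7.0, 6, 174), (-5.5, 4, 176), (-4.0, 4, 177), (-2.5, 3, 177), (-1.0, 4, 177), (0.5, 4, 177), (2.0, 3, 177), (3.5, 3, 177), (5.0, 4, 177), (6.5, 5, 177), (8.0, 7, 171), (9.5, 13, 161), (11.0, 21, 147), (12.5, 31, 125), (14.0, 41, 105), (15.5, 54, 95), (17.0, 67, 97), (18.5, 79, 108), (20.0, 83, 114), (21.5, 79, 109), (23.0, 67, 95), (24.5, 49, 76), (26.0, 29, 55), (27.5, 12, 37), (29.0, 2, 27), (30.5, -1, 29)]
-27.5 25.5
```

```bash
python3 - <<'E'
from h import *
im=load('pics/t23.png')
for nm,(t,p) in bubbles('top',im).items():
    print(nm,[(float(a),int(c)) for a,c in zip(t,p[:,1]) if 12<abs(a)<26])
for f in ('s29','s23'):
  for nm,(t,p) in bubbles('scene',load(f'pics/{f}.png')).items():
    print(f,nm,[(float(a),int(b),int(c)) for a,b,c in zip(t[::2],p[::2,1],p[::2,0])])
E
```

```text
L [(-25.5, 89), (-25.0, 94), (-24.5, 100), (-24.0, 104), (-23.5, 109), (-23.0, 112), (-22.5, 113), (-22.0, 114), (-21.5, 113), (-21.0, 111), (-20.5, 109), (-20.0, 106), (-19.5, 104), (-19.0, 101), (-18.5, 101), (-18.0, 101), (-17.5, 101), (-17.0, 104), (-16.5, 107), (-16.0, 110), (-15.5, 113), (-15.0, 116), (-14.5, 119), (-14.0, 122), (-13.5, 123), (-13.0, 125), (-12.5, 125), (12.5, 171), (13.0, 168), (13.5, 164), (14.0, 161), (14.5, 158), (15.0, 153), (15.5, 150), (16.0, 145), (16.5, 141), (17.0, 139), (17.5, 137), (18.0, 135), (18.5, 132), (19.0, 130), (19.5, 130), (20.0, 129), (20.5, 127), (21.0, 126), (21.5, 123), (22.0, 120), (22.5, 116), (23.0, 110), (23.5, 106), (24.0, 99), (24.5, 91), (25.0, 84), (25.5, 76)]
R [(-25.5, 107), (-25.0, 110), (-24.5, 113), (-24.0, 113), (-23.5, 114), (-23.0, 112), (-22.5, 110), (-22.0, 108), (-21.5, 105), (-21.0, 103), (-20.5, 102), (-20.0, 103), (-19.5, 104), (-19.0, 108), (-18.5, 114), (-18.0, 121), (-17.5, 129), (-17.0, 137), (-16.5, 144), (-16.0, 153), (-15.5, 159), (-15.0, 164), (-14.5, 168), (-14.0, 172), (-13.5, 174), (-13.0, 176), (-12.5,
[... 4508 characters left out ...]
(-6.0, 197, 184), (-5.0, 199, 188), (-4.0, 199, 187), (-3.0, 199, 187), (-2.0, 201, 191), (-1.0, 204, 196), (0.0, 204, 197), (1.0, 201, 193), (2.0, 198, 190), (3.0, 194, 185), (4.0, 189, 173), (5.0, 183, 161), (6.0, 176, 145), (7.0, 170, 128), (8.0, 167, 113), (9.0, 167, 104), (10.0, 166, 95), (11.0, 159, 83), (12.0, 152, 79), (13.0, 147, 79), (14.0, 141, 77), (15.0, 131, 69), (16.0, 123, 63), (17.0, 121, 61), (18.0, 127, 65), (19.0, 142, 77), (20.0, 153, 85), (21.0, 158, 89), (22.0, 156, 87), (23.0, 149, 80), (24.0, 133, 69), (25.0, 105, 55), (26.0, 70, 38), (27.0, 46, 29), (28.0, 37, 34), (29.0, 49, 53), (30.0, 74, 77), (31.0, 99, 100), (32.0, 114, 113), (33.0, 118, 114), (34.0, 118, 111)]
```

Call:
apply_moves --series '[[[0,0,0,-5,0,0,-0.4],[0,0,0,-11,0,0,-0.4],[0,0,0,-11,0,0,-0.4],[0,0,0,-11,0,0,-0.4],[0,0,0,-11,0,0,0],[0,0,0,-11,0,0,0.3],[0,0,0,-11,0,0,0.6],[0,0,0,-11,0,0,0.6],[-3,0,0,-11,0,0,0.6],[-7,0,0,-11,0,0,0.6],[-7,0,0,-11,0,0,0.6]]]'

```text
clock: 37.0
ee_pos: [490.3, 232.2, 120.7]
orientation: [[0.008, -0.96, -0.279], [0.002, -0.279, 0.96], [-1.0, -0.008, -0.001]]
wrist_force: [-0.0, -0.3, -1.0]
gripper_width: 68.0
```

```bash
python3 - <<'E'
from h import *
st()
im=shot('top','t30'); print(bub('top',im)); print(bub('scene',shot('scene','s30')))
goto([478,-8.5,115],Rt(0,-25))
E
```

```text
t 37.0 p [490.3 232.2 120.7] q [ 0.387  0.438  1.936 -0.002  0.76  -1.465] F [-0.  -0.3 -1. ] w 68.0
{'L': (np.float64(-0.31), np.float64(-12.0), np.float64(11.5), np.float64(-30.5), np.float64(26.5)), 'R': (np.float64(0.2), np.float64(-12.0), np.float64(12.0), np.float64(-30.5), np.float64(25.5))}
{'L': (np.float64(4.56), np.float64(-7.5), np.float64(16.5), np.float64(-26.5), np.float64(30.5)), 'R': (np.float64(0.68), np.float64(-11.0), np.float64(13.0), np.float64(-30.5), np.float64(30.5))}
row [0.23, 7.69, -22.75] [41.2, 0.0, 0.2] minrows 4.8
```

Call:
apply_moves --series '[[[0.2,7.7,-22.8,41,0,0,0.6],[0.2,7.7,-22.8,41,0,0,0.6],[0.2,7.7,-22.8,41,0,0,0.6],[0.2,7.7,-22.8,41,0,0,0.6],[0.2,7.7,-22.8,41,0,0,0.6],[0.2,7.7,-22.8,41,0,0,0.6],[0.2,7.7,-22.8,41,0,0,0.6],[0.2,7.7,-22.8,41,0,0,0.6],[0.2,7.7,-22.8,41,0,0,0.6]]]'

```text
clock: 38.0
ee_pos: [477.2, -8.2, 114.3]
orientation: [[0.001, -0.909, 0.417], [-0.001, 0.417, 0.909], [-1.0, -0.002, 0.0]]
wrist_force: [0.2, -0.3, 0.3]
gripper_width: 68.2
```

```bash
python3 - <<'E'
from h import *
st()
goto([478,-8.5,46],Rt(0,-25))
E
```

```text
t 38.0 p [477.2  -8.2 114.3] q [-8.000e-02  3.740e-01  2.079e+00 -1.000e-03  6.880e-01 -1.220e+00] F [ 0.2 -0.3  0.3] w 68.2
row [6.83, -0.07, 0.0] [0.3, 0.0, 0.1] minrows 1.4
```

Call:
apply_moves --series '[[[2,-0.1,0,0,0,0,0.6],[4.5,-0.1,0,0,0,0,0.6],[6.3,-0.1,0,0,0,0,0.6],[6.8,-0.1,0,0,0,0,0.5],[6.8,-0.1,0,0,0,0,0.2],[6.8,-0.1,0,0,0,0,-0.1],[6.8,-0.1,0,0,0,0,-0.4],[6.8,-0.1,0,0,0,0,-0.4],[6.8,-0.1,0,0,0,0,-0.4],[6.8,-0.1,0,-8,0,0,-0.4],[6.8,-0.1,0,-16,0,0,-0.4],[6.8,-0.1,0,-24,0,0,-0.4],[6.8,-0.1,0,-24,0,0,-0.4],[6.8,-0.1,0,-24,0,0,-0.4]]]' --force 40

```text
clock: 39.4
ee_pos: [478.9, -9.2, 47.3]
orientation: [[0.003, -1.0, 0.014], [-0.0, 0.014, 1.0], [-1.0, -0.003, -0.0]]
wrist_force: [-1.2, 11.3, 6.5]
gripper_width: 38.8
```

```bash
python3 - <<'E'
from h import *
st()
im=shot('top','t31'); print(bub('top',im)); i2=shot('scene','s31'); print(bub('scene',i2)); crop('scene',i2,335,180,415,240,8,'s31b')
crop('top',im,215,150,335,190,6,'t31b')
for nm,(t,p) in bubbles('top',im).items():
    print(nm,[(float(a),int(c)) for a,c in zip(t,p[:,1]) if 14<abs(a)<21])
E
```

```text
t 39.4 p [478.9  -9.2  47.3] q [-0.083  0.493  2.125  0.     0.521 -1.64 ] F [-1.2 11.3  6.5] w 38.8
{'L': (np.float64(-0.31), np.float64(-12.0), np.float64(11.5), np.float64(-30.5), np.float64(26.5)), 'R': (np.float64(-1.48), np.float64(-13.5), np.float64(10.5), np.float64(-30.5), np.float64(25.5))}
{'L': (np.float64(4.46), np.float64(-7.5), np.float64(16.5), np.float64(-27.0), np.float64(30.5)), 'R': (np.float64(-0.24), np.float64(-11.5), np.float64(11.0), np.float64(-30.5), np.float64(30.5))}
L [(-20.5, 107), (-20.0, 104), (-19.5, 101), (-19.0, 99), (-18.5, 99), (-18.0, 100), (-17.5, 101), (-17.0, 104), (-16.5, 109), (-16.0, 113), (-15.5, 117), (-15.0, 121), (-14.5, 126), (14.5, 110), (15.0, 104), (15.5, 101), (16.0, 97), (16.5, 96), (17.0, 96), (17.5, 98), (18.0, 101), (18.5, 105), (19.0, 109), (19.5, 113), (20.0, 117), (20.5, 118)]
R [(-20.5, 97), (-20.0, 95), (-19.5, 92), (-19.0, 91), (-18.5, 92), (-18.0, 94), (-17.5, 97), (-17.0, 102), (-16.5, 107), (-16.0, 113), (-15.5, 119), (-15.0, 125), (-14.5, 130), (14.5, 97), (15.0, 94), (15.5, 95), (16.0, 95), (16.5, 98), (17.0, 101), (17.5, 106), (18.0, 109), (18.5, 113), (19.0, 116), (19.5, 117), (20.0, 118), (20.5, 117)]
```

View pics/t31b.png

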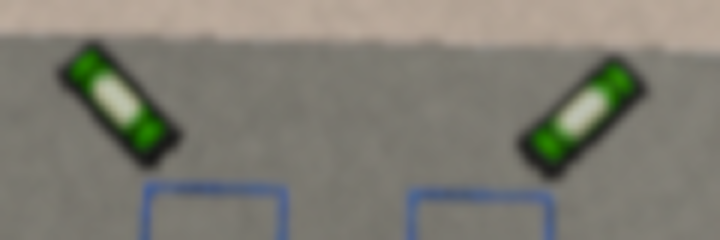

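View pics/s31b.png

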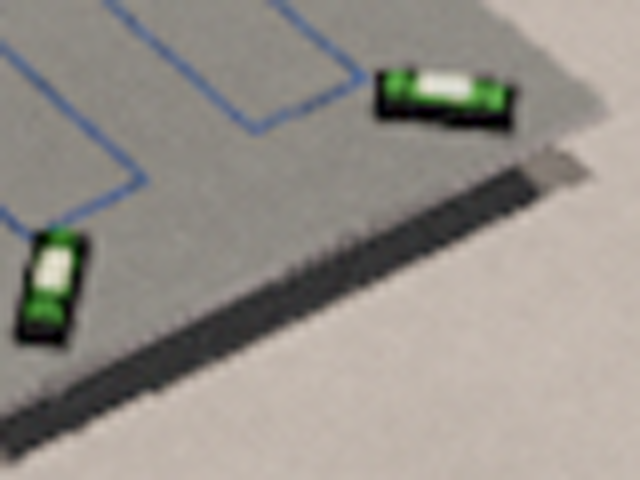

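Call:
apply_moves --series '[[[0,0,0,0,0,0,0],[0,0,0,0,0,0,0.3],[0,0,0,0,0,0,0.6],[0,0,0,0,0,0,0.6],[-3,0,0,0,0,0,0.6],[-8,0,0,0,0,0,0.6],[-13,0,0,0,0,0,0.6],[-15,0,0,0,0,0,0.6],[-15,0,0,0,0,0,0.6]]]'

```text
clock: 40.4
ee_pos: [480.1, -9.9, 199.9]
orientation: [[0.008, -1.0, 0.014], [-0.001, 0.014, 1.0], [-1.0, -0.008, -0.001]]
wrist_force: [-0.3, -0.2, 0.3]
gripper_width: 68.5
```

```bash
cat >> h.py <<'E'
def wood(im):
    h=hsv(im).astype(int); H,S,V=h[...,0],h[...,1],h[...,2]
    w=(H>10)&(H<25)&(S>90)&(V>90)
    for b in blobs(w,500): print('wood',b[0],b[1].round(1),wrect('top',b[2],18))
E
python3 - <<'E'
from h import *
st(); im=shot('top','t32'); wood(im); print(bub('top',im)); shot('scene','s32')
E
```

```text
t 40.4 p [480.1  -9.9 199.9] q [-8.30e-02  2.49e-01  1.99e+00 -1.00e-03  8.94e-01 -1.64e+00] F [-0.3 -0.2  0.3] w 68.5
wood 1873 [411.6 243.5] (array([ 518.1, -279.2]), array([229.1,  91.9]), -4.8)
wood 891 [473.3 231.7] (array([ 530.6, -443. ]), array([129.8,  54.1]), -5.9)
wood 910 [170.5 244. ] (array([505.6, 383.6]), array([129.1,  53.6]), -3.6)
wood 1847 [543.  256.9] (array([ 457.9, -634. ]), array([121.1, 119.3]), -61.4)
{'L': (np.float64(-0.3), np.float64(-12.0), np.float64(11.5), np.float64(-30.5), np.float64(26.0)), 'R': (np.float64(-1.48), np.float64(-13.5), np.float64(10.0), np.float64(-30.5), np.float64(25.0))}
```

View pics/t32.png

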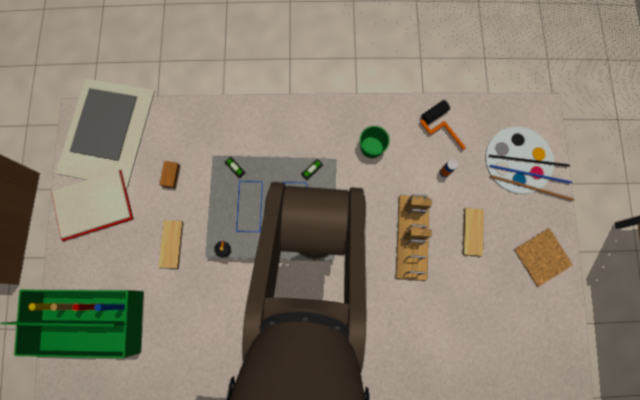

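View pics/s32.png

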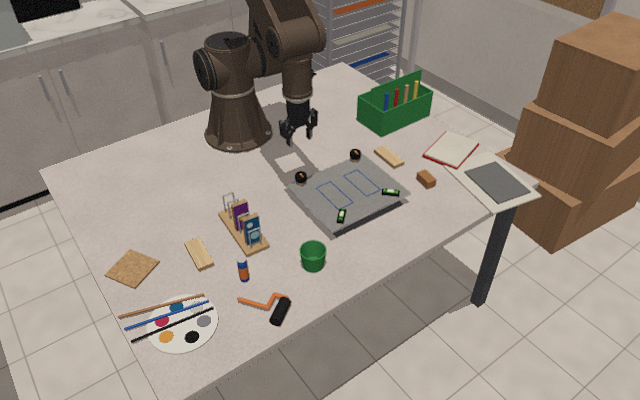

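```bash
python3 - <<'E'
from h import *
goto([506.5,384,120],Rt(0,-3.6)); goto([506.5,384,220],Rt(0,-3.6))
E
```

```text
row [7.65, -2.27, 39.41] [2.8, -0.0, 0.2] minrows 8.0
row [-2.35, -2.3, 39.4] [2.8, -0.0, 0.2] minrows 7.9
```

Call:
apply_moves --series '[[[0,-2.3,39.4,2.8,0,0.2,0.6],[0,-2.3,39.4,2.8,0,0.2,0.6],[0,-2.3,39.4,2.8,0,0.2,0.6],[0,-2.3,39.4,2.8,0,0.2,0.6],[0,-2.3,39.4,2.8,0,0.2,0.6],[0,-2.3,39.4,2.8,0,0.2,0.6],[0,-2.3,39.4,2.8,0,0.2,0.6],[0,-2.3,39.4,2.8,0,0.2,0.6],[7.6,-2.3,39.4,2.8,0,0.2,0.6],[7.6,-2.3,39.4,2.8,0,0.2,0.6],[7.6,-2.3,39.4,2.8,0,0.2,0.6],[7.6,-2.3,39.4,2.8,0,0.2,0.6]]]'

```text
clock: 41.7
ee_pos: [506.2, 383.4, 119.5]
orientation: [[-0.003, -0.998, 0.063], [-0.002, 0.063, 0.998], [-1.0, 0.003, -0.002]]
wrist_force: [-0.3, 0.7, -0.2]
gripper_width: 68.3
```

```bash
python3 - <<'E'
from h import *
st()
im=shot('scene','s33'); crop('scene',im,340,80,440,190,6,'s33b')
goto([506.5,384,-14],Rt(0,-3.6))
E
```

```text
t 41.7 p [506.2 383.4 119.5] q [ 0.6    0.556  1.71   0.     0.879 -0.908] F [-0.3  0.7 -0.2] w 68.3
row [13.48, 0.04, 0.02] [-0.0, -0.0, -0.1] minrows 2.7
```

View pics/s33b.png

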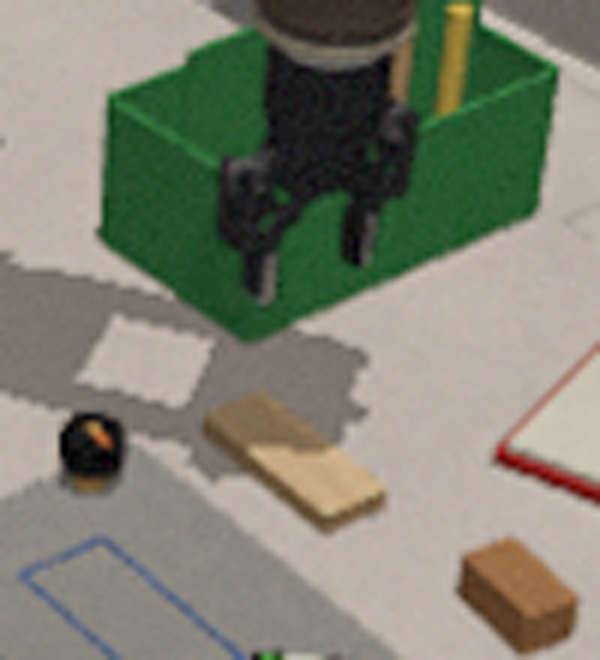

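Call:
apply_moves --series '[[[4,0,0,0,0,0,0.6],[8,0,0,0,0,0,0.6],[11,0,0,0,0,0,0.6],[12.5,0,0,0,0,0,0.6],[13.2,0,0,0,0,0,0.6],[13.4,0,0,0,0,0,0.6],[13.4,0,0,0,0,0,0.6]]]'

```text
clock: 42.45
ee_pos: [507.5, 384.4, -12.2]
orientation: [[0.0, -0.998, 0.063], [0.001, 0.063, 0.998], [-1.0, -0.0, 0.001]]
wrist_force: [0.5, 0.1, 0.6]
gripper_width: 68.2
```

Call:
apply_moves --series '[[[0,0,0,0,0,0,0.2],[0,0,0,0,0,0,0.0],[0,0,0,0,0,0,-0.3],[0,0,0,0,0,0,-0.3],[0,0,0,0,0,0,-0.3]]]' --force 60

```text
clock: 42.95
ee_pos: [507.4, 384.5, -11.7]
orientation: [[0.001, -0.998, 0.063], [0.001, 0.063, 0.998], [-1.0, -0.0, 0.001]]
wrist_force: [-3.1, -2.4, 14.0]
gripper_width: 49.1
```

```bash
python3 - <<'E'
from h import *
st()
im=shot('scene','s34'); crop('scene',im,340,80,440,190,6,'s34b')
E
```

```text
t 42.95 p [507.4 384.5 -11.7] q [ 6.010e-01  7.320e-01  1.778e+00  1.000e-03  6.310e-01 -9.080e-01] F [-3.1 -2.4 14. ] w 49.1
```

View pics/s34b.png

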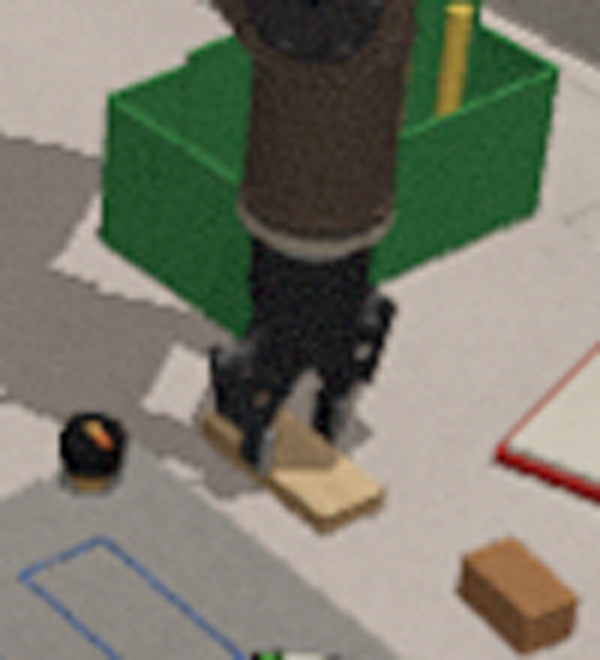

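Call:
apply_moves --series '[[[-2,0,0,0,0,0,-0.3],[-6,0,0,0,0,0,-0.3],[-11,0,0,0,0,0,-0.3],[-15,0,0,0,0,0,-0.3],[-15,0,0,0,0,0,-0.3],[-15,0,0,0,0,0,-0.3]]]' --force 80

```text
clock: 43.6
ee_pos: [507.3, 384.4, 138.1]
orientation: [[0.001, -0.998, 0.063], [0.001, 0.063, 0.998], [-1.0, -0.001, 0.001]]
wrist_force: [0.2, -0.7, -1.6]
gripper_width: 48.3
```

```bash
cat >> h.py <<'E'
def outl(im):
    h=hsv(im).astype(int); H,S,V=h[...,0],h[...,1],h[...,2]
    m=(H>100)&(H<125)&(S>55); m[:,:230]=0; m[:,312:]=0;m[:178]=0;m[236:]=0
    for b in blobs(m,20): print('outline',b[0],wrect('top',b[2],50))
E
python3 - <<'E'
from h import *
st(); outl(load('pics/t30.png')); im=shot('top','t35'); outl(im)
goto([605.4,166.8,140],Rt(0,-2.25))
E
```

```text
t 43.6 p [507.3 384.4 138.1] q [ 0.601  0.534  1.697  0.     0.909 -0.908] F [ 0.2 -0.7 -1.6] w 48.3
outline 220 (array([603.4, 165.8]), array([140.9,  67.3]), -3.1)
outline 228 (array([598.8,  46. ]), array([141.2,  66.2]), -2.1)
outline 236 (array([603.3, 166. ]), array([141.3,  66.5]), -2.2)
outline 231 (array([598.4,  46. ]), array([141.9,  66.3]), -2.1)
row [-0.34, -11.22, -21.05] [-1.3, -0.0, -0.1] minrows 4.8
```

Call:
apply_moves --series '[[[-0.3,-11.2,-21,-1.3,0,0,-0.3],[-0.3,-11.2,-21,-1.3,0,0,-0.3],[-0.3,-11.2,-21,-1.3,0,0,-0.3],[-0.3,-11.2,-21,-1.3,0,0,-0.3],[-0.3,-11.2,-21,-1.3,0,0,-0.3],[-0.3,-11.2,-21,-1.3,0,0,-0.3],[-0.3,-11.2,-21,-1.3,0,0,-0.3],[-0.3,-11.2,-21,-1.3,0,0,-0.3]]]'

```text
clock: 44.45
ee_pos: [604.4, 167.8, 138.4]
orientation: [[-0.003, -0.999, 0.04], [-0.001, 0.04, 0.999], [-1.0, 0.003, -0.001]]
wrist_force: [0.0, -0.4, -1.7]
gripper_width: 48.1
```

```bash
python3 - <<'E'
from h import *
st(); im=shot('scene','s36'); crop('scene',im,310,90,410,220,5,'s36b')
goto([605.4,166.8,50],Rt(0,-2.25));goto([605.4,166.8,39.5],Rt(0,-2.25))
E
```

```text
t 44.45 p [604.4 167.8 138.4] q [ 0.222  0.524  1.715  0.     0.906 -1.309] F [ 0.  -0.4 -1.7] w 48.1
row [8.86, -0.12, -0.12] [0.0, -0.0, -0.2] minrows 1.8
row [9.91, -0.12, -0.12] [0.0, -0.0, -0.2] minrows 2.0
```

View pics/s36b.png

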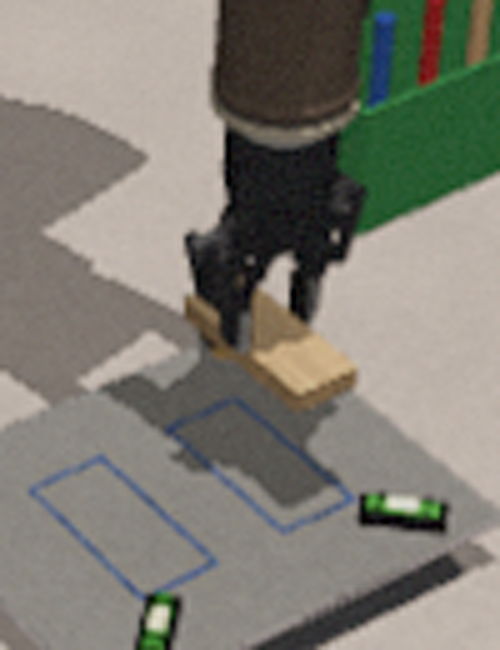

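Call:
apply_moves --series '[[[3,-0.1,-0.1,0,0,0,-0.3],[6,-0.1,-0.1,0,0,0,-0.3],[8,-0.1,-0.1,0,0,0,-0.3],[9,-0.1,-0.1,0,0,0,-0.3],[9.5,-0.1,-0.1,0,0,0,-0.3],[9.7,-0.1,-0.1,0,0,0,-0.3],[9.7,-0.1,-0.1,0,0,0,-0.3]]]'

```text
clock: 45.2
ee_pos: [606.6, 166.6, 43.1]
orientation: [[-0.0, -0.999, 0.04], [-0.0, 0.04, 0.999], [-1.0, 0.0, -0.0]]
wrist_force: [0.8, 0.7, -0.5]
gripper_width: 48.5
```

Call:
apply_moves --series '[[[0.1,0,0,0,0,0,-0.3],[0.2,0,0,0,0,0,-0.3],[0.2,0,0,0,0,0,-0.3]]]'

```text
clock: 45.5
ee_pos: [606.4, 166.3, 40.8]
orientation: [[-0.001, -0.999, 0.04], [-0.0, 0.04, 0.999], [-1.0, 0.001, -0.0]]
wrist_force: [0.3, 0.6, -0.5]
gripper_width: 47.8
```

Call:
apply_moves --series '[[[0.1,0.1,0,0,0,0,-0.3],[0.2,0.1,0,0,0,0,-0.3],[0.2,0.1,0,0,0,0,-0.3]]]'

```text
clock: 45.8
ee_pos: [605.1, 166.3, 38.7]
orientation: [[-0.001, -0.999, 0.04], [-0.0, 0.04, 0.999], [-1.0, 0.001, -0.001]]
wrist_force: [-2.2, -0.6, 4.9]
gripper_width: 47.9
```

Call:
apply_moves --series '[[[0,0,0,0,0,0,0.1],[0,0,0,0,0,0,0.4],[0,0,0,0,0,0,0.6],[0,0,0,0,0,0,0.6],[-3,0,0,0,0,0,0.6],[-8,0,0,0,0,0,0.6],[-13,0,0,0,0,0,0.6],[-18,0,0,0,0,0,0.6],[-18,0,0,0,0,0,0.6],[-18,0,0,0,0,0,0.6]]]'

```text
clock: 46.8
ee_pos: [606.2, 166.5, 219.9]
orientation: [[0.001, -0.999, 0.04], [0.0, 0.04, 0.999], [-1.0, -0.001, 0.0]]
wrist_force: [-0.5, -0.9, -0.6]
gripper_width: 68.1
```

```bash
python3 - <<'E'
from h import *
st(); im=shot('scene','s37'); crop('scene',im,280,130,440,240,5,'s37b')
im=shot('top','t37'); wood(im)
goto([531.5,-443,160],Rt(0,-5.9));goto([520,-250,220],Rt(0,-5.9))
E
```

```text
t 46.8 p [606.2 166.5 219.9] q [ 0.22   0.438  1.636 -0.     1.066 -1.311] F [-0.5 -0.9 -0.6] w 68.1
wood 2132 [412.3 239.4] (array([ 518.5, -277.8]), array([229.2,  89.8]), -5.2)
wood 904 [473.2 231.5] (array([ 530.7, -443. ]), array([129.6,  54.1]), -5.9)
wood 1845 [543.  256.9] (array([ 457.8, -633.9]), array([120.9, 119.3]), -61.6)
row [5.82, 4.87, -61.16] [3.6, -0.1, -0.2] minrows 12.3
row [-0.19, 6.81, -41.93] [3.6, -0.1, -0.2] minrows 8.5
```

View pics/s37b.png

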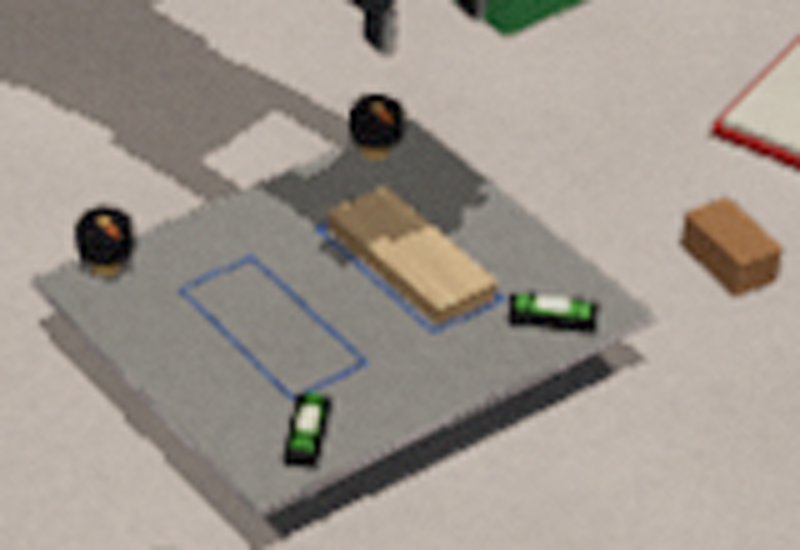

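Call:
apply_moves --series '[[[-0.2,4.9,-61.2,3.6,0,0,0.6],[-0.2,4.9,-61.2,3.6,0,0,0.6],[-0.2,4.9,-61.2,3.6,0,0,0.6],[-0.2,4.9,-61.2,3.6,0,0,0.6],[-0.2,4.9,-61.2,3.6,0,0,0.6],[-0.2,4.9,-61.2,3.6,0,0,0.6],[-0.2,4.9,-61.2,3.6,0,0,0.6],[-0.2,4.9,-61.2,3.6,0,0,0.6],[-0.2,4.9,-61.2,3.6,0,0,0.6],[-0.2,4.9,-61.2,3.6,0,0,0.6],[-0.2,4.9,-61.2,3.6,0,0,0.6],[-0.2,4.9,-61.2,3.6,0,0,0.6],[-0.2,4.9,-61.2,3.6,0,0,0.6],[10,4.9,-61.2,3.6,0,0,0.6],[10,4.9,-61.2,3.6,0,0,0.6],[10,4.9,-61.2,3.6,0,0,0.6],[10,4.9,-61.2,3.6,0,0,0.6]]]'

```text
clock: 48.6
ee_pos: [531.3, -442.2, 117.8]
orientation: [[-0.004, -0.995, 0.102], [0.002, 0.102, 0.995], [-1.0, 0.004, 0.002]]
wrist_force: [0.2, 0.3, 0.7]
gripper_width: 68.5
```

```bash
python3 - <<'E'
from h import *
st(); im=shot('scene','s38'); crop('scene',im,160,150,290,290,5,'s38b')
goto([532,-443,-12],Rt(0,-5.9))
im=shot('top','t38'); wood(im); outl(im);crop('top',im,200,145,345,275,5,'t38b')
E
```

```text
t 48.6 p [ 531.3 -442.2  117.8] q [-7.370e-01  6.290e-01  1.569e+00 -2.000e-03  9.480e-01 -2.205e+00] F [0.2 0.3 0.7] w 68.5
row [13.18, 0.03, 0.02] [0.0, -0.0, -0.1] minrows 2.6
wood 917 [248.8 204.6] (array([612.4, 171.4]), array([134.4,  52.5]), -2.2)
wood 551 [470.9 231.7] (array([ 530.9, -443.3]), array([128.6,  54.7]), -6.0)
outline 140 (array([602.6, 165.5]), array([139.5,  65.7]), -2.7)
outline 228 (array([598.8,  45.9]), array([141.3,  66.3]), -2.1)
outline 32 (array([609.7, 197.3]), array([79.3,  2.7]), 1.3)
```

View pics/s38b.png

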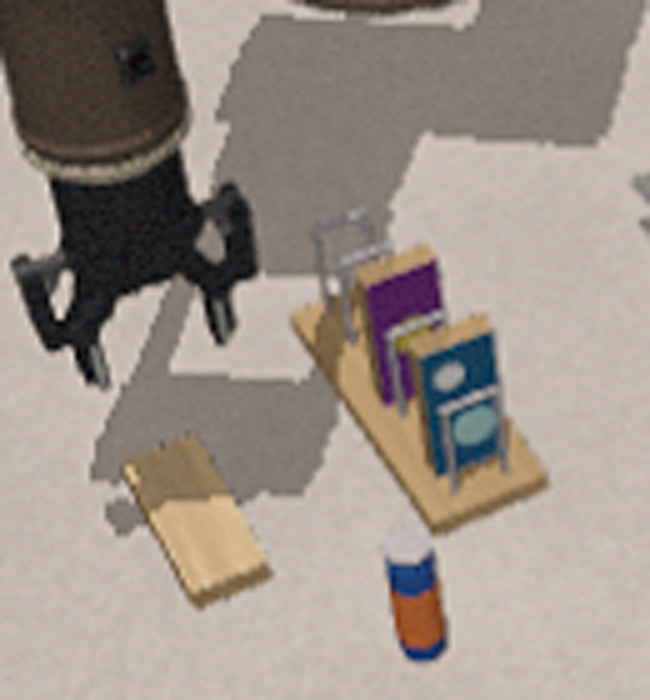

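View pics/t38b.png

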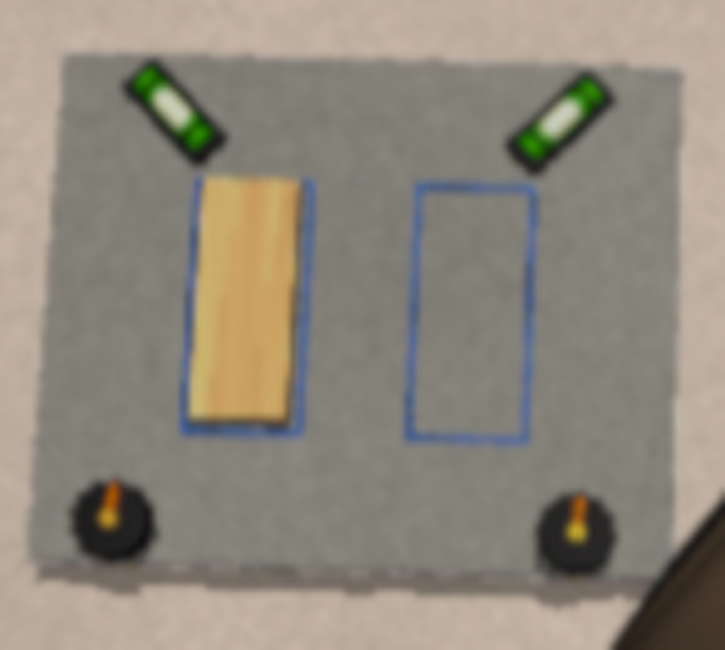

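```bash
python3 - <<'E'
from h import *
im=load('pics/t38.png'); h=hsv(im).astype(int); H,S,V=h[...,0],h[...,1],h[...,2]
w=(H>10)&(H<25)&(S>90)&(V>90); w[:,320:]=0;w[:,:205]=0
for b in blobs(w,300): print(wrect('top',b[2],68))
im=load('pics/s37.png'); h=hsv(im).astype(int); H,S,V=h[...,0],h[...,1],h[...,2]
E
```

```text
(array([602.8, 164.6]), array([129.4,  50.6]), -2.2)
```

Call:
apply_moves --series '[[[4,0,0,0,0,0,0.6],[8,0,0,0,0,0,0.6],[11,0,0,0,0,0,0.6],[12.5,0,0,0,0,0,0.6],[13,0,0,0,0,0,0.6],[13.1,0,0,0,0,0,0.6],[13.1,0,0,0,0,0,0.6],[13.1,0,0,0,0,0,0.2],[13.1,0,0,0,0,0,-0.1],[13.1,0,0,0,0,0,-0.3],[13.1,0,0,0,0,0,-0.3],[13.1,0,0,0,0,0,-0.3]]]' --force 60

```text
clock: 49.9
ee_pos: [532.5, -444.0, -10.0]
orientation: [[0.0, -0.995, 0.103], [-0.002, 0.103, 0.995], [-1.0, -0.001, -0.002]]
wrist_force: [-2.6, 1.9, 15.7]
gripper_width: 48.8
```

```bash
python3 - <<'E'
from h import *
st(); im=shot('scene','s39'); crop('scene',im,160,150,290,290,5,'s39b')
E
```

```text
t 49.9 p [ 532.5 -444.   -10. ] q [-7.380e-01  7.850e-01  1.633e+00 -2.000e-03  7.220e-01 -2.204e+00] F [-2.6  1.9 15.7] w 48.8
```

View pics/s39b.png

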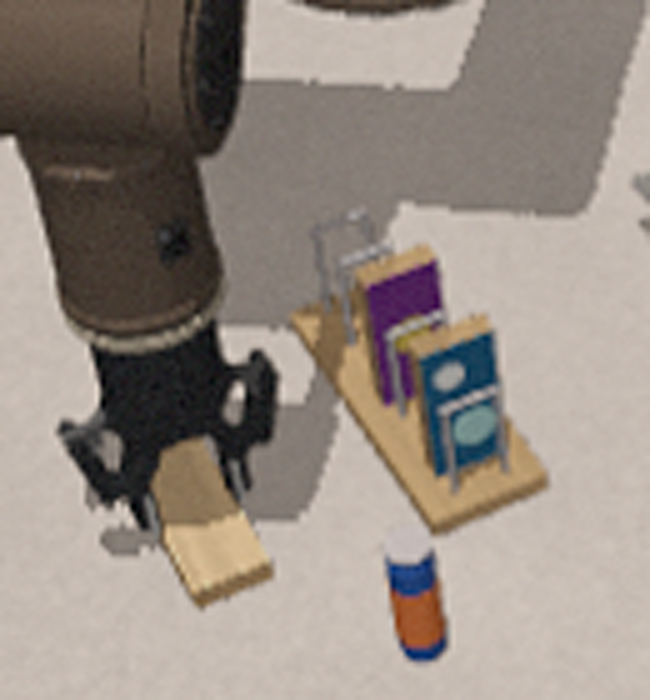

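Call:
apply_moves --series '[[[-2,0,0,0,0,0,-0.3],[-6,0,0,0,0,0,-0.3],[-11,0,0,0,0,0,-0.3],[-16,0,0,0,0,0,-0.3],[-21,0,0,0,0,0,-0.3],[-22,0,0,0,0,0,-0.3],[-22,0,0,0,0,0,-0.3]]]' --force 80

```text
clock: 50.65
ee_pos: [533.0, -444.1, 211.0]
orientation: [[0.002, -0.995, 0.103], [-0.004, 0.103, 0.995], [-1.0, -0.003, -0.004]]
wrist_force: [-0.3, 0.9, -0.8]
gripper_width: 47.0
```

```bash
python3 - <<'E'
from h import *
st(); goto([600.8,47.5,210],Rt(0,-2.2))
E
```

```text
t 50.65 p [ 533.  -444.1  211. ] q [-7.380e-01  5.380e-01  1.487e+00 -2.000e-03  1.112e+00 -2.205e+00] F [-0.3  0.9 -0.8] w 47.0
row [-0.08, -1.7, 49.59] [-3.7, -0.2, 0.1] minrows 9.9
```

Call:
apply_moves --series '[[[-0.1,-1.7,49.6,-3.7,-0.2,0,-0.3],[-0.1,-1.7,49.6,-3.7,-0.2,0,-0.3],[-0.1,-1.7,49.6,-3.7,-0.2,0,-0.3],[-0.1,-1.7,49.6,-3.7,-0.2,0,-0.3],[-0.1,-1.7,49.6,-3.7,-0.2,0,-0.3],[-0.1,-1.7,49.6,-3.7,-0.2,0,-0.3],[-0.1,-1.7,49.6,-3.7,-0.2,0,-0.3],[-0.1,-1.7,49.6,-3.7,-0.2,0,-0.3],[-0.1,-1.7,49.6,-3.7,-0.2,0,-0.3],[-0.1,-1.7,49.6,-3.7,-0.2,0,-0.3],[-0.1,-1.7,49.6,-3.7,-0.2,0,-0.3],[-0.1,-1.7,49.6,-3.7,-0.2,0,-0.3],[-0.1,-1.7,49.6,-3.7,-0.2,0,-0.3],[-0.1,-1.7,49.6,-3.7,-0.2,0,-0.3]]]'

```text
clock: 52.05
ee_pos: [599.4, 47.2, 207.9]
orientation: [[-0.002, -0.999, 0.04], [0.003, 0.04, 0.999], [-1.0, 0.002, 0.003]]
wrist_force: [0.3, -0.2, -1.1]
gripper_width: 46.7
```

```bash
python3 - <<'E'
from h import *
st(); im=shot('scene','s40'); crop('scene',im,270,90,410,230,5,'s40b')
goto([600.8,47.5,46],Rt(0,-2.2))
E
```

```text
t 52.05 p [599.4  47.2 207.9] q [ 0.026  0.413  1.711  0.003  1.02  -1.507] F [ 0.3 -0.2 -1.1] w 46.7
row [16.21, -0.15, -0.01] [-0.1, 0.2, -0.1] minrows 3.2
```

View pics/s40b.png

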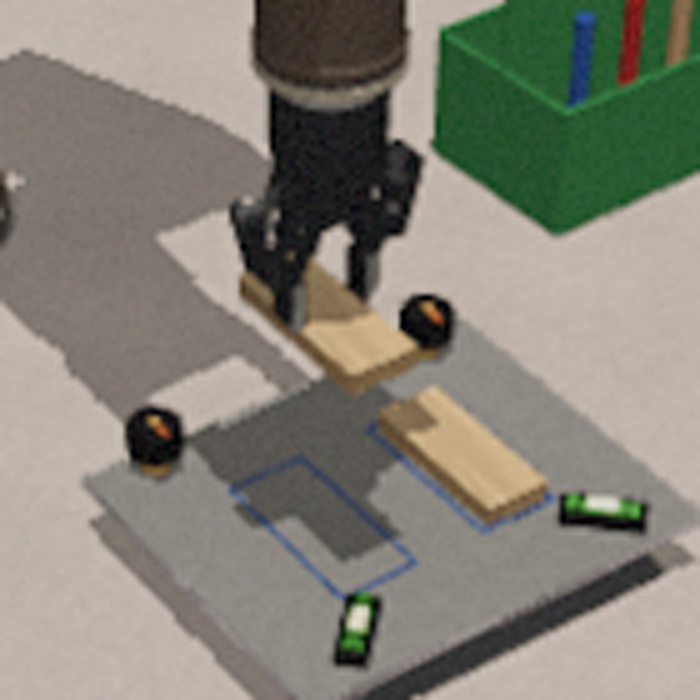

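Call:
apply_moves --series '[[[4,-0.1,0,0,0.2,0,-0.3],[9,-0.1,0,0,0.2,0,-0.3],[13,-0.1,0,0,0.2,0,-0.3],[15,-0.1,0,0,0.2,0,-0.3],[16,-0.1,0,0,0.2,0,-0.3],[16.3,-0.1,0,0,0.2,0,-0.3],[16.3,-0.1,0,0,0.2,0,-0.3]]]'

```text
clock: 52.8
ee_pos: [601.2, 48.6, 46.1]
orientation: [[-0.0, -0.999, 0.039], [-0.0, 0.039, 0.999], [-1.0, 0.0, -0.001]]
wrist_force: [1.2, -0.2, -1.0]
gripper_width: 46.8
```

Call:
apply_moves --series '[[[0.1,0,0,0,0,0,-0.3],[0.2,0,0,0,0,0,-0.3],[0.2,0,0,0,0,0,-0.3]]]'

```text
clock: 53.1
ee_pos: [601.0, 48.9, 44.2]
orientation: [[-0.0, -0.999, 0.038], [-0.0, 0.038, 0.999], [-1.0, 0.0, -0.0]]
wrist_force: [-0.5, 0.2, -0.6]
gripper_width: 46.9
```

Call:
apply_moves --series '[[[0.15,0,-0.12,0,0,0,-0.3],[0.3,0,-0.12,0,0,0,-0.3],[0.3,0,-0.12,0,0,0,-0.3]]]'

```text
clock: 53.4
ee_pos: [600.7, 47.7, 40.5]
orientation: [[-0.001, -0.999, 0.038], [-0.001, 0.038, 0.999], [-1.0, 0.001, -0.001]]
wrist_force: [-0.4, -1.7, -0.4]
gripper_width: 46.6
```

Call:
apply_moves --series '[[[0.05,0,0,0,0,0,-0.3],[0.1,0,0,0,0,0,-0.3],[0.1,0,0,0,0,0,-0.3]]]'

```text
clock: 53.7
ee_pos: [600.8, 47.7, 40.3]
orientation: [[-0.001, -0.999, 0.038], [-0.001, 0.038, 0.999], [-1.0, 0.001, -0.001]]
wrist_force: [-3.4, -0.6, 14.8]
gripper_width: 46.8
```

Down. Release and retreat to a spot clear of the board.

Call:
apply_moves --series '[[[-0.05,0,0,0,0,0,-0.3],[-0.05,0,0,0,0,0,0.1],[-0.05,0,0,0,0,0,0.4],[-0.05,0,0,0,0,0,0.6],[-0.05,0,0,0,0,0,0.6],[-3,0,0,0,0,0,0.6],[-8,0,0,0,0,0,0.6],[-13,0,0,0,0,0,0.6],[-18,0,0,0,0,0,0.6],[-18,8,-10,0,0,0,0.6],[-18,8,-20,0,0,0,0.6],[-18,8,-25,0,0,0,0.6],[-18,8,-25,0,0,0,0.6],[-18,8,-25,0,0,0,0.6],[-18,8,-25,0,0,0,0.6]]]'

```text
clock: 55.2
ee_pos: [510.1, -202.7, 219.8]
orientation: [[-0.001, -0.999, 0.041], [-0.001, 0.041, 0.999], [-1.0, 0.001, -0.001]]
wrist_force: [-0.3, -0.1, -0.3]
gripper_width: 68.2
```

```bash
python3 - <<'E'
from h import *
st(); im=shot('top','t41'); h=hsv(im).astype(int); H,S,V=h[...,0],h[...,1],h[...,2]
w=(H>10)&(H<25)&(S>90)&(V>90); w[:,320:]=0;w[:,:205]=0
for b in blobs(w,300): print(wrect('top',b[2],68))
print(bub('top',im)); crop('top',im,200,145,345,275,5,'t41b')
for nm,(t,p) in bubbles('top',im).items():
    print(nm,[(float(a),int(c)) for a,c in zip(t,p[:,1]) if 14<abs(a)<21])
i2=shot('scene','s41'); crop('scene',i2,200,120,440,270,3,'s41b'); crop('scene',i2,285,135,425,235,5,'s41c'); print(bub('scene',i2))
E
```

```text
t 55.2 p [ 510.1 -202.7  219.8] q [-0.432  0.327  1.816 -0.002  0.999 -1.961] F [-0.3 -0.1 -0.3] w 68.2
(array([602.8, 164.6]), array([129.4,  50.6]), -2.2)
(array([598.3,  46.1]), array([129. ,  50.3]), -0.6)
{'L': (np.float64(-0.32), np.float64(-12.0), np.float64(11.5), np.float64(-30.5), np.float64(26.5)), 'R': (np.float64(-1.48), np.float64(-13.5), np.float64(10.0), np.float64(-30.5), np.float64(25.5))}
L [(-20.5, 108), (-20.0, 105), (-19.5, 103), (-19.0, 101), (-18.5, 100), (-18.0, 101), (-17.5, 102), (-17.0, 105), (-16.5, 110), (-16.0, 114), (-15.5, 119), (-15.0, 123), (-14.5, 128), (14.5, 112), (15.0, 105), (15.5, 102), (16.0, 98), (16.5, 97), (17.0, 98), (17.5, 100), (18.0, 103), (18.5, 106), (19.0, 111), (19.5, 114), (20.0, 118), (20.5, 119)]
R [(-20.5, 99), (-20.0, 96), (-19.5, 93), (-19.0, 92), (-18.5, 93), (-18.0, 95), (-17.5, 98), (-17.0, 103), (-16.5, 108), (-16.0, 114), (-15.5, 120), (-15.0, 126), (-14.5, 131), (14.5, 98), (15.0, 96), (15.5, 96), (16.0, 96), (16.5, 99), (17.0, 102), (17.5, 107), (18.0, 110), (18.5, 114), (19.0, 116), (19.5, 118), (20.0, 120), (20.5, 119)]
{'L': (np.float64(4.53), np.float64(-7.5), np.float64(17.0), np.float64(-27.0), np.float64(30.5)), 'R': (np.float64(-0.24), np.float64(-11.5), np.float64(11.0), np.float64(-30.5), np.float64(30.5))}
```

View pics/t41b.png

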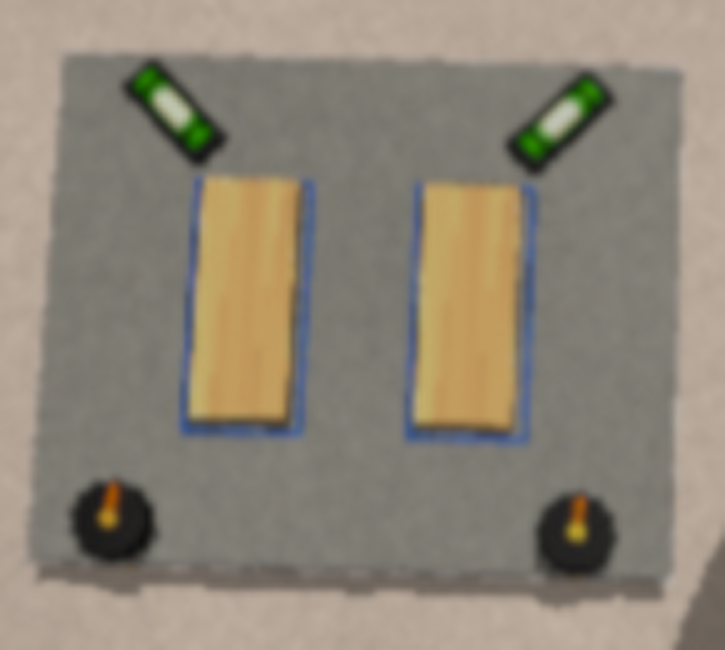

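View pics/s41b.png

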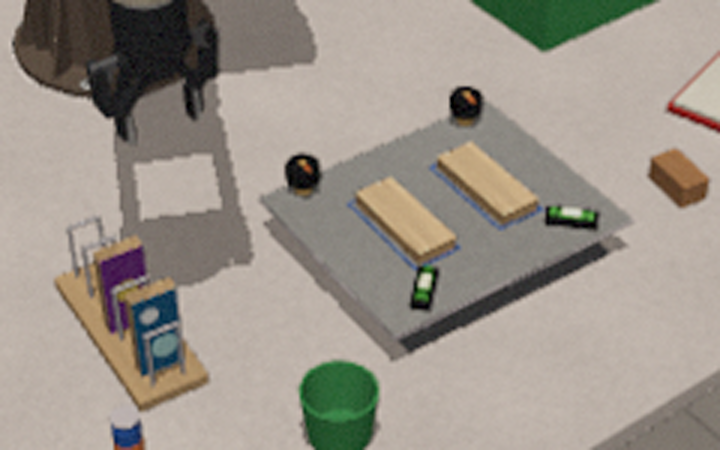

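View pics/s41c.png

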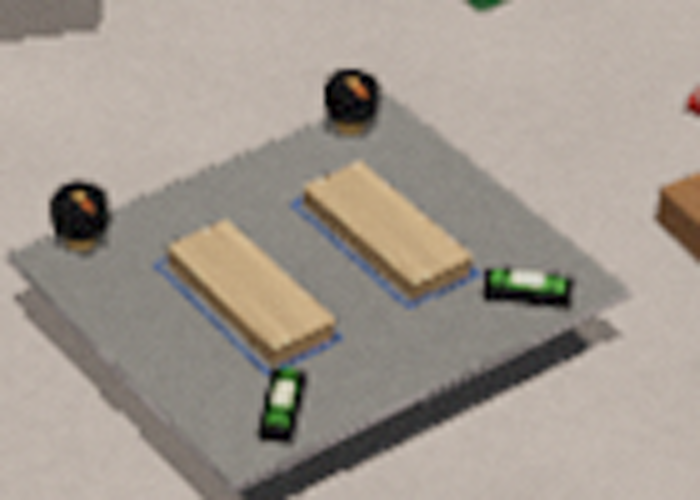

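```bash
python3 - <<'E'
from h import *
st(); print(bot.close_job())
E
```

```text
t 55.3 p [ 510.6 -201.3  219.6] q [-0.43   0.327  1.816 -0.002  1.    -1.958] F [0.6 1.1 0.9] w 68.7
the job is handed in; nothing more can be done
None
```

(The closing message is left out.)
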